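Tip the sunken comb into the tray and nest the empty tumbler in its sleeve

TASK

The red comb has sunk to the bottom of the tall white tumbler, too deep for the fingers to reach: pick up the tumbler and tip it low over the upper grey tray so that the comb slides out, without being flung or dropped from a height, and lies wholly inside that tray. Then nest the empty tumbler upright and fully home in the small grey ceramic sleeve, and leave it there. The tweezers may be nudged but stay in the upper tray; everything else on the counter stays where it is.

Things in the scene. Friction and masses are not known exactly. Their poses are not given: they have to be found in the camera images.
- tumbler_mid (a point): Tall tapered white plastic tumbler standing on the counter, left or right of the trays: 180 mm high, outer diameter 40 mm at the foot growing evenly to 66 mm at the open mouth, wall 3 mm, inner floor 6 mm up, 110 g, firm enough for a strong grip. This point: on its axis half-way up (90 mm above the foot); z along the axis to the mouth. Round, so yaw does not matter.
- comb_centre (a point): Red plastic beard comb, 95 x 26 x 5 mm, 18 g, in the tumbler, its upper end some 80 mm below the mouth. This point: its centre; z along its length, y through its thickness. It is slippery but slides only when the tumbler is tipped past level: the onset, differing from day to day, lies between about 95 and 120 degrees from upright.
- comb_foot (a point): The middle of one short end of the comb (2 mm inside it).
- comb_head (a point): The middle of the other short end of the comb (2 mm inside it).
- tray_floor (a point): Upper of two stacked slate-grey ceramic trays that do not move. This point: centre of its floor, 52 mm above the counter; x, y along its sides. Inside 148 (x) by 178 (y) mm; rim 16 mm above the floor, 6 mm thick. The lower tray, 200 mm wide, rim 20 mm above the counter, sticks out 80 mm from under it on the -x side, towards the robot.
- sleeve_seat (a point): Slate-grey ceramic sleeve: small round pot 82 mm high, 56 mm across at the foot, 78 mm at its flared rim, 550 g, loose on the counter. This point: centre of its inner floor, 8 mm above the counter; z up. The bore, 43 mm wide at the floor, 52 mm at 60 mm above it and 62 mm at the rim, matches the tumbler's foot, which stands on this floor when fully home.
- tweezers_centre (a point): Steel tweezers lying in the upper tray near its +y side, about 100 x 12 x 8 mm, long side roughly along the tray's x; this point is their centre.
- trimmer: Silver beard trimmer with a black head, 140 x 34 x 30 mm, lying crosswise in the part of the lower tray that sticks out; origin under its middle.
- tin: Small round metal tin with a closed screw lid, 66 mm across, 38 mm high; origin under its centre.
- cup: Short white plastic cup, empty, 74 mm across the mouth, 85 mm high; origin under its centre. Not the tumbler.
- pump_bottle: Amber pump bottle, 64 mm across, 180 mm high; origin under its centre.
- hairbrush: Wooden hairbrush lying bristles down, about 205 x 50 x 30 mm, handle to its -x; origin under its middle.

How it is judged:
By the outcome, as a careful person would: the job done as asked, in the order asked, and still so for the second after the job is handed in, with the robot touching nothing.
It also fails if it takes over 58 s, if anything falls off the work surface, if the arm or the gripper's body presses on something with over 40 N, if the wrist force passes 120 N, or if a joint passes its speed limit or range.

ROBOT

A 6-joint arm with a two-finger parallel gripper is mounted at the origin on the work surface. World frame = base frame: x ahead of the robot, y to its left, z up, the work surface at z = 0. Lengths are in m, angles in rad, forces in N, time in s.
With the tool pointing down it reaches from about 0.35 to 0.975 m from the base axis. Payload 17.4 kg.
Tool frame: the origin (TCP) lies at the very end of the fingers, on their centre line; the grasp point (between the pads) lies 19 mm behind it; z points along the fingers, x is the direction in which the jaws open and shut, and the axes are right-handed (so a half turn about z gives the same grasp; the last joint's range is limited). The gripper opens to 85 mm and grips with 20 to 120 N. Pads are 22 mm wide; open, the fingers measure 114 mm over their backs; the gripper's body (76 mm by 85 mm) begins 54 mm behind the grasp point. The pads swing forward as they close: fully open they stand 13 mm farther back than shut.
Start: joints at [-1.167, 0.116, 1.442, -0, 1.584, -0.038], TCP at [0.289, -0.61, 0.231] pointing down, gripper open.
Joint ranges: [-2.83, 2.83], [-0.83, 2.19], [0.07, 2.5], [-1.14, 4.28], [0.01, 3], [-2.97, 2.97]. Speed limits (rad/s): [1.89, 1.89, 2.22, 3.14, 3.14, 3.14].

INTERFACE

Orientations are given as a rotation vector (axis times angle).
In Python, from rig import get_state, snapshot, ticket gives the robot as it stands.
- The arm moves only by the tool jog_arm, never from a script. Its argument "plan" is a list of rows, each a list of 3 entries, a list of its own where there are three numbers: the turn, a rotation vector about the tool's x, y, z each as a share of 5 degrees, from -1 to 1, then the shift along the tool's x, y, z each as a share of 25 cm, from -1 to 1, then the opening, from 0 (shut) to 1 (fully open). In form: [[[ax, ay, az], [x, y, z], gripper], ...]. A call has 1 to 20 rows; each row shifts and turns the commanded pose from where the row before left it, along the tool's axes as they then stand; what a row does not reach is not made up. A row lasts 1/12 s, in which the tool goes at most 41.7 mm and 7.16 degrees, less where a joint would pass 70% of its speed; a pose out of reach is approached as far as the arm can. A call with a number of a shift or a turn outside -1 to 1 is refused whole. A call with a gripper value outside its range is refused whole. The fingers move at their own pace and stop on an object; the grip force is fixed at half the most. Time passes only in rows, so rows that do not move let the fingers close. It gives the time, the measured TCP pose, the force and the opening at its end, in the units of the state.
- get_state(): the state, without advancing time (a new reading comes with each control period).
- snapshot(name): name is "scene" or "top"; returns a dict with "pixels" (384x512x3 uint8, blue, green, red), "range_z" (384x512 float32, m along the optical axis (not along the pixel's ray), 0 where there is no reading), "mtx" (3x3 intrinsics, pixels), "dist_coeffs" ([k1, k2, p1, p2, k3] as OpenCV has them; the pictures are not rectified), "eye" and "attitude" of the camera in the world. Camera axes: x right, y down, z forward; pixel columns grow to the right and rows downward; lengths in m; the calibration is good to about 2 mm. A picture is of the moment at which its call begins.
- ticket.sign_off(): hands the job in, once; it reports no verdict.
The state is a dict: "time_s": time; "qpos": joint angles; "dq": joint speeds; "effort": joint torques, N m; "position": TCP position; "tool_rot": TCP orientation; "wrist_force": force on the tool from outside, world axes, zero at the start; "torque": the same for the moment, N m; "grip_width": opening from 0.0 (shut) to 1.0 (fully open).
Only numpy, scipy, OpenCV 4.12 (cv2) and the standard library are available. Lean on these libraries where they do the work, as an engineer would, in place of code of your own. Each camera call takes 0.05 s, during which the arm holds its last target.

## Working session

There is one attempt and no reset: what is moved stays moved. The work goes in short steps, Python scripts to look and compute and a tool call to move; the robot and the scene stay as the last step left them, time stands still between calls to the robot, and variables do not carry over. Pictures are saved under pics/ and viewed, and the job is handed in when it is done.

Besides the shell and the picture viewer there is one more tool, called after ">>>" as name([rows], argument=value, ...), one row to a line, values as JSON. jog_arm: Moves the arm, as the interface text tells. Its arguments: {"type":"object","properties":{"plan":{"type":"array"}},"required":["plan"]}

```bash
ls; mkdir -p pics
python3 - <<'E'
from rig import get_state, snapshot
import cv2,numpy as np
np.set_printoptions(precision=4,suppress=True)
s=get_state()
for k in s: print(k,s[k])
for n in("scene","top"):
    d=snapshot(n); cv2.imwrite(f"pics/{n}0.png",d["pixels"]); np.savez(f"{n}0.npz",**d)
    print(n,d["mtx"],d["dist_coeffs"],d["eye"],d["attitude"])
E
```

```text
pics
time_s 0.0
qpos [-1.1668  0.1165  1.4423  0.      1.584  -0.0379]
dq [-0.0004 -0.0011 -0.0011  0.0004  0.0002  0.0014]
effort [ -0.005  -73.1985 -63.2497  -0.0003   0.0063   0.    ]
position [ 0.2885 -0.61    0.2305]
tool_rot [-2.6537  1.6802  0.0015]
wrist_force [-0.3844 -0.4896  0.157 ]
torque [0.0425 0.0147 0.0282]
grip_width 0.9996637664847712
scene [[358.6176   0.     256.7729]
 [  0.     358.6176 187.712 ]
 [  0.       0.       1.    ]] [0.0261 0.     0.     0.     0.    ] [0.9339 0.2038 0.7979] [-1.3475 -2.4864  0.6699]
top [[473.9021   0.     256.6104]
 [  0.     473.9021 192.0734]
 [  0.       0.       1.    ]] [-0.0959  0.      0.      0.      0.    ] [ 0.386  -0.0324  1.4493] [-2.1199  2.1673 -0.1333]
```

View pics/scene0.png

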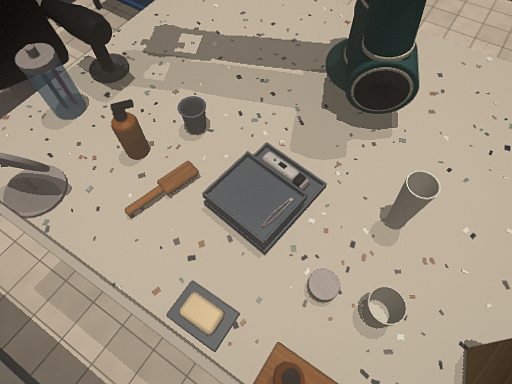

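View pics/top0.png

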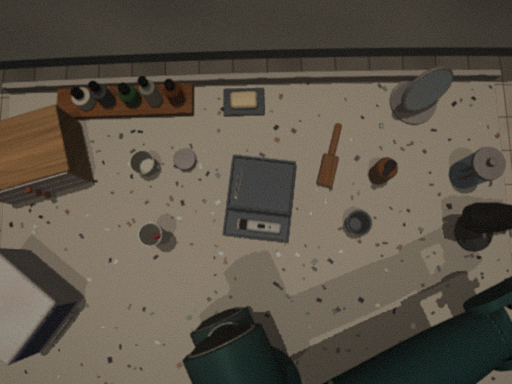

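The scene view shows the tumbler at about (415,195), the sleeve at (193,115) and the trays at (262,197). In the top view the tumbler is at (150,234) with the red comb visible inside, the sleeve at (357,223), and the upper tray at (263,185). Next I'll measure them.

```bash
cat > h.py <<'E'
import numpy as np,cv2
from scipy.spatial.transform import Rotation as R
np.set_printoptions(precision=4,suppress=True)
def load(n): return dict(np.load(n))
def ray(d,uv):
    p=cv2.undistortPoints(np.array(uv,float).reshape(-1,1,2),d["mtx"],d["dist_coeffs"]).reshape(-1,2)
    return np.c_[p,np.ones(len(p))]
def Rm(d):
    a=np.array(d["attitude"]); return a if a.shape==(3,3) else R.from_rotvec(a).as_matrix()
def plane(d,uv,z):
    r=ray(d,uv)@Rm(d).T; e=np.array(d["eye"]); return e+r*((z-e[2])/r[:,2])[:,None]
def cloud(d):
    h,w=d["range_z"].shape; u,v=np.meshgrid(np.arange(w),np.arange(h))
    r=ray(d,np.c_[u.ravel(),v.ravel()])*d["range_z"].reshape(-1,1)
    P=r@Rm(d).T+np.array(d["eye"]); P[d["range_z"].ravel()==0]=np.nan
    return P.reshape(h,w,3)
def proj(d,P):
    Rc=Rm(d).T; return cv2.projectPoints(np.array(P,float).reshape(-1,1,3),cv2.Rodrigues(Rc)[0],-Rc@np.array(d["eye"]),d["mtx"],d["dist_coeffs"])[0].reshape(-1,2)
E
python3 - <<'E'
from h import *
T=load("top0.npz");S=load("scene0.npz")
for d,n in((T,"top"),(S,"scene")):
    P=cloud(d); np.save(n+"_P.npy",P)
    c=P[...,2]; print(n,np.nanmedian(c))
for u,v in [(150,234),(145,163),(185,158),(357,223),(383,170),(265,180),(258,227),(237,190),(330,170)]:
    P=cloud(T)[v,u]; print(u,v,P, plane(T,[(u,v)],0)[0])
big=cv2.resize(T["pixels"][130:260,110:410],None,fx=2.6,fy=2.6,interpolation=cv2.INTER_CUBIC); cv2.imwrite("pics/top0z.png",cv2.convertScaleAbs(big,alpha=1.6))
E
```

```text
top 0.0012464830324756537
scene 0.0006247606198597766
150 234 [0.4599 0.2955 0.0855] [0.4645 0.316  0.    ]
145 163 [0.687  0.3335 0.0023] [0.6875 0.3341 0.    ]
185 158 [0.6916 0.2008 0.0394] [0.7002 0.2073 0.    ]
357 223 [ 0.4837 -0.3185  0.0095] [ 0.4844 -0.3204  0.    ]
383 170 [ 0.6242 -0.3766  0.1291] [ 0.6475 -0.4102  0.    ]
265 180 [ 0.6153 -0.0413  0.0548] [ 0.6243 -0.0416  0.    ]
258 227 [ 0.4769 -0.0172  0.0372] [ 0.4793 -0.0168  0.    ]
237 190 [0.587  0.0427 0.0557] [0.595  0.0457 0.    ]
330 170 [ 0.6453 -0.2397  0.0317] [ 0.6511 -0.2444  0.    ]
```

View pics/top0z.png

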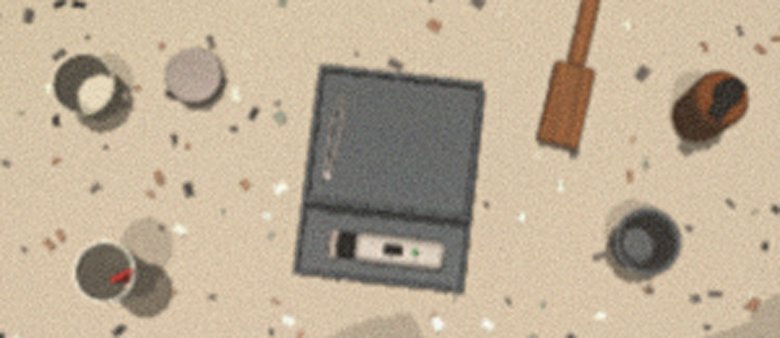

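The zoomed view shows the tumbler rim at top-view pixel (150,234) with red comb at about (156,236), and the sleeve rim at about (357,223). Next I'll fit circles and rectangles.

```bash
cat >> h.py <<'E'
from scipy.optimize import least_squares
def circ(X):
    f=lambda p:np.hypot(X[:,0]-p[0],X[:,1]-p[1])-p[2]
    p=least_squares(f,[*np.median(X[:,:2],0),.03],loss='soft_l1',f_scale=.002); return p.x
E
python3 - <<'E'
from h import *
for n in("top","scene"):
    d=load(n+"0.npz");P=cloud(d)
    def near(x,y,r,z0,z1):
        m=(np.hypot(P[...,0]-x,P[...,1]-y)<r)&(P[...,2]>z0)&(P[...,2]<z1); return P[m]
    for nm,x,y,bands in(("tumbler",.45,.29,[(.17,.19),(.13,.15),(.08,.1),(.05,.07),(.01,.03)]),("sleeve",.47,-.305,[(.076,.09),(.06,.07),(.03,.05),(.01,.03)])):
        for z0,z1 in bands:
            X=near(x,y,.08,z0,z1)
            if len(X)>12: print(n,nm,z0,z1,len(X),circ(X), X[:,:2].min(0),X[:,:2].max(0))
    # tray
    m=(P[...,2]>.046)&(P[...,2]<.075)&(np.abs(P[...,0]-.6)<.15)&(np.abs(P[...,1]+.03)<.14)
    X=P[m]; r=cv2.minAreaRect(X[:,:2].astype(np.float32)); print(n,"tray",r,np.percentile(X[:,2],[1,10,50,90,99]))
    m=(P[...,2]>.012)&(P[...,2]<.075)&(np.abs(P[...,0]-.55)<.2)&(np.abs(P[...,1]+.03)<.14)
    X=P[m]; r=cv2.minAreaRect(X[:,:2].astype(np.float32)); print(n,"both",r)
    hs=cv2.cvtColor(d["pixels"],cv2.COLOR_BGR2HSV); b=d["pixels"].astype(int)
    red=(b[...,2]>90)&(b[...,2]>b[...,1]*2)&(b[...,2]>b[...,0]*2); ys,xs=np.nonzero(red); print("red",[(x,y,P[y,x].round(3)) for x,y in zip(xs,ys) if P[y,x,2]>.02 and P[y,x,1]>.1][:20])
E
```

```text
top tumbler 0.17 0.19 132 [0.4552 0.2726 0.0312] [0.4227 0.2396] [0.4872 0.3063]
top tumbler 0.13 0.15 76 [0.4548 0.2715 0.0284] [0.4287 0.2425] [0.4822 0.3027]
top tumbler 0.08 0.1 62 [0.4552 0.2717 0.0242] [0.4302 0.2457] [0.4795 0.2986]
top tumbler 0.05 0.07 45 [0.4552 0.272  0.0218] [0.4339 0.2496] [0.4758 0.2948]
top tumbler 0.01 0.03 27 [0.4535 0.2734 0.0199] [0.3814 0.2541] [0.48   0.3626]
top sleeve 0.076 0.09 229 [ 0.4815 -0.3086  0.0331] [ 0.4439 -0.3461] [ 0.5198 -0.2716]
top sleeve 0.06 0.07 28 [ 0.4819 -0.3093  0.0261] [ 0.456  -0.3355] [ 0.509  -0.2902]
top sleeve 0.03 0.05 39 [ 0.4806 -0.3072  0.0264] [ 0.4577 -0.3349] [ 0.5056 -0.2798]
top sleeve 0.01 0.03 77 [ 0.4832 -0.3137  0.0184] [ 0.4594 -0.333 ] [ 0.5043 -0.2814]
top tray ((0.6009174585342407, -0.028519809246063232), (0.19019871950149536, 0.16076791286468506), 82.03591918945312) [0.0466 0.049  0.0532 0.0662 0.072 ]
top both ((0.561193585395813, -0.022930271923542023), (0.20029383897781372, 0.2409224808216095), 81.99341583251953)
red [(np.int64(27), np.int64(190), array([0.585, 0.631, 0.166])), (np.int64(158), n
[... 1132 characters left out ...]
 0.01 0.03 64 [0.4557 0.2741 0.021 ] [0.4603 0.2535] [0.4776 0.2922]
scene sleeve 0.076 0.09 233 [ 0.4834 -0.3075  0.0339] [ 0.4451 -0.3467] [ 0.5192 -0.2712]
scene sleeve 0.06 0.07 101 [ 0.4847 -0.3064  0.0289] [ 0.4557 -0.3369] [ 0.515  -0.2759]
scene sleeve 0.03 0.05 174 [ 0.4845 -0.3066  0.027 ] [ 0.457  -0.3364] [ 0.5127 -0.2773]
scene sleeve 0.01 0.03 94 [ 0.4841 -0.3074  0.0263] [ 0.4595 -0.3313] [ 0.5127 -0.2798]
scene tray ((0.6043322086334229, -0.02940661460161209), (0.19061538577079773, 0.16116394102573395), 82.10602569580078) [0.049 0.051 0.053 0.067 0.07 ]
scene both ((0.564539909362793, -0.024182893335819244), (0.2006351798772812, 0.24138586223125458), 81.98868560791016)
red []
```

>>> jog_arm([
  [[0,0,0],[0,0,-0.12],1],
  [[0,0,0],[0,0,-0.12],1],
  [[0,0,0],[0,0,-0.12],1],
  [[1,0,0],[0,0,-0.06],1],
  [[1,0,0],[0,0,0],1],
  [[1,0,0],[0,0,0],1],
  [[1,0,0],[0,0,0],1],
])

```text
time_s: 0.68
position: [0.2888, -0.6102, 0.3369]
tool_rot: [-2.392, 1.514, -0.272]
wrist_force: [0.9, 0.1, -0.6]
grip_width: 1.003
```

```bash
cat > log.py <<'E'
from rig import get_state
import json
s=get_state(); open("log.jsonl","a").write(json.dumps({k:(list(map(float,v)) if hasattr(v,'__len__') else float(v)) for k,v in s.items()})+"\n")
for k in("time_s","qpos","position","tool_rot","wrist_force","grip_width"): print(k,s[k])
E
python3 log.py
```

```text
time_s 0.6833
qpos [-1.31359494  0.12272553  1.29376898  0.35506151  1.77827191 -0.12049696]
position [ 0.28877664 -0.61021636  0.33692547]
tool_rot [-2.39232961  1.51414043 -0.27160057]
wrist_force [ 0.94503121  0.07452112 -0.55541344]
grip_width 1.0026087570045779
```

>>> jog_arm([
  [[0,-1,0],[0,0,0],1],
  [[0,-1,0],[0,0,0],1],
  [[0,-1,0],[0,0,0],1],
  [[0,-1,0],[0,0,0],1],
  [[0,0,0],[0,0,0],1],
])

```text
time_s: 1.1
position: [0.2891, -0.611, 0.3331]
tool_rot: [-2.287, 1.35, 0.154]
wrist_force: [0.4, 0.3, -0.7]
grip_width: 1.002
```

```bash
python3 log.py
```

```text
time_s 1.1
qpos [-1.28067953  0.34879577  1.06209675  0.3174893   2.12885769 -0.09956229]
position [ 0.28908852 -0.61101528  0.33311025]
tool_rot [-2.28686574  1.34989952  0.15440363]
wrist_force [ 0.4467415   0.31221084 -0.73597585]
grip_width 1.0024866685560005
```

```bash
cat >> h.py <<'E'
import json
I=np.eye(3)
def eul(s,a): return R.from_euler(s,a).as_matrix()
def fk(q,p):
    # p: a1,d,h,L1,a3,L2,Lt
    A=eul('z',q[0]); B=A@eul('y',q[1]); C=B@eul('y',q[2]); D=C@eul('z',q[3])@eul('y',q[4])@eul('z',q[5])@eul('z',np.pi)
    x=A@np.array([p[0],p[1],p[2]])+B@np.array([0,0,p[3]])+C@np.array([p[4],0,p[5]])+D@np.array([0,0,p[6]])
    return x,D
E
cat > fit.py <<'E'
from h import *
L=[json.loads(l) for l in open("log.jsonl")]
L.append(dict(qpos=[-1.1668,0.1165,1.4423,0,1.584,-0.0379],position=[.2885,-.61,.2305],tool_rot=[-2.6537,1.6802,.0015]))
for l in L: print("rot err deg",np.degrees((R.from_matrix(fk(l["qpos"],[0]*7)[1]).inv()*R.from_rotvec(l["tool_rot"])).as_rotvec()))
f=lambda p:np.r_[np.concatenate([fk(l["qpos"],p)[0]-l["position"] for l in L]),1e-3*(p-np.array([0,0,.4,.45,0,.45,.25]))]
r=least_squares(f,[0,0,.4,.45,0,.45,.25]); print(r.x,abs(r.fun[:3*len(L)]).max()); np.save("p.npy",r.x)
E
python3 fit.py
```

```text
rot err deg [ 0. -0. -0.]
rot err deg [0. 0. 0.]
rot err deg [ 0.0021  0.0014 -0.001 ]
[-0.0002  0.0255  0.1377  0.4597  0.0816  0.6205  0.2897] 2.2453370469577294e-06
```

>>> jog_arm([
  [[0,1,0],[0,0,0],1],
  [[0,1,0],[0,0,0],1],
  [[0,1,0],[0,0,0],1],
  [[0,1,0],[0,0,0],1],
  [[-1,0,0],[0,0,0],1],
  [[-1,0,0],[0,0,0],1],
  [[-1,0,0],[0,0,0],1],
  [[-1,0,0],[0,0,0],1],
  [[0,0,0],[-0.1,-0.107,0],1],
  [[0,0,0],[-0.1,-0.107,0],1],
  [[0,0,0],[-0.1,-0.107,0],1],
  [[0,0,0],[-0.1,-0.107,0],1],
  [[0,0,0],[-0.1,-0.107,0],1],
  [[0,0,0],[-0.1,-0.107,0],1],
  [[0,0,0],[-0.1,-0.107,0],1],
  [[0,0,0],[-0.1,-0.107,0],1],
  [[0,0,0],[-0.1,-0.107,0],1],
  [[0,0,0],[-0.1,-0.107,0],1],
  [[0,0,0],[-0.1,-0.107,0],1],
  [[0,0,0],[-0.1,-0.107,0],1],
])

```text
time_s: 2.77
position: [0.4505, -0.2, 0.3364]
tool_rot: [-2.653, 1.681, -0.006]
wrist_force: [1.6, 0.5, -0.2]
grip_width: 1.001
```

```bash
python3 log.py; python3 fit.py
```

```text
time_s 2.7667
qpos [-4.69695228e-01 -2.92713930e-01  1.65569512e+00  2.71902921e-04
  1.77460357e+00  6.59592658e-01]
position [ 0.45052982 -0.1999977   0.33638194]
tool_rot [-2.65344873  1.6806914  -0.00622631]
wrist_force [ 1.59555671  0.52292553 -0.18848265]
grip_width 1.0005769656112016
rot err deg [ 0. -0. -0.]
rot err deg [0. 0. 0.]
rot err deg [ 0. -0. -0.]
rot err deg [ 0.0021  0.0014 -0.001 ]
[-0.0002  0.0255  0.1377  0.4597  0.0815  0.6205  0.2897] 6.726027838993565e-06
```

```bash
cat >> h.py <<'E'
LO=np.array([-2.83,-.83,.07,-1.14,.01,-2.97]);HI=np.array([2.83,2.19,2.5,4.28,3,2.97])
def ik(x,D,seed,p):
    def f(q):
        xx,DD=fk(q,p); return np.r_[(xx-x)*5,R.from_matrix(DD.T@D).as_rotvec()]
    r=least_squares(f,np.clip(seed,LO+.01,HI-.01),bounds=(LO,HI),xtol=1e-12,ftol=1e-12); return r.x,np.abs(r.fun).max()
def ik_all(x,D,p,n=40,rng=np.random.default_rng(0)):
    out=[]
    for i in range(n):
        q,e=ik(x,D,rng.uniform(LO,HI),p)
        if e<1e-4 and not any(np.abs(q-o).max()<.02 for o in out): out.append(q)
    return out
def frame(zdir,xdir):
    z=np.array(zdir,float);z/=np.linalg.norm(z);x=np.array(xdir,float);x-=z*(x@z);x/=np.linalg.norm(x);return np.c_[x,np.cross(z,x),z]
def grasp(axis_pt,az,pitch,flip,adv=.025):
    c,s=np.cos(az),np.sin(az); z=np.array([c*np.cos(pitch),s*np.cos(pitch),-np.sin(pitch)])
    D=frame(z,np.array([-s,c,0])*(1 if flip else -1)); return np.array(axis_pt)+adv*z,D
E
python3 - <<'E'
from h import *
p=np.load("p.npy")
for az in range(-60,121,20):
  for pit in (0,20):
    for fl in(0,1):
      x,D=grasp([.456,.273,.11],np.radians(az),np.radians(pit),fl)
      for q in ik_all(x,D,p,12): print(az,pit,fl,q)
E
```

```text
-60 20 0 [ 0.9311  0.2142  1.8914 -1.0595  1.7175 -2.4955]
-60 20 1 [ 0.9311  0.2142  1.8914 -1.0595  1.7175  0.646 ]
0 0 0 [ 0.8831 -0.1434  2.4645  4.2018  1.0879 -2.2629]
0 0 1 [ 0.8831 -0.1434  2.4645  4.2018  1.0879  0.8787]
60 0 0 [ 0.0562 -0.1617  2.4796  1.9895  1.1572 -0.8362]
60 0 1 [ 0.0562 -0.1617  2.4796  1.9895  1.1572  2.3054]
60 20 0 [ 0.0961 -0.3887  2.4469  1.5099  0.8732 -0.3524]
60 20 1 [ 0.0961 -0.3887  2.4469  1.5099  0.8732  2.7892]
80 0 0 [-0.0322  0.0365  2.2958  1.6693  1.4679 -0.7666]
80 0 1 [-0.0322  0.0365  2.2958  1.6693  1.4679  2.375 ]
80 20 0 [ 0.0061 -0.1656  2.2798  1.3521  1.2436 -0.4752]
80 20 1 [ 0.0061 -0.1656  2.2798  1.3521  1.2436  2.6663]
100 0 0 [-0.0263  0.212   2.0952  1.4349  1.7191 -0.7466]
100 0 1 [-0.0263  0.212   2.0952  1.4349  1.7191  2.395 ]
100 20 0 [ 0.0051  0.0337  2.0929  1.1869  1.525  -0.5768]
100 20 1 [0.0051 0.0337 2.0929 1.1869 1.525  2.5647]
120 0 0 [ 0.031   0.362   1.8984  1.2417  1.9443 -0.7523]
120 0 1 [0.031  0.362  1.8984 1.2417 1.9443 2.3893]
120 20 0 [ 0.0551  0.2006  1.9076  1.0234  1.7613 -0.6752]
120 20 1 [0.0551 0.2006 1.9076 1.0234 1.7613 2.4664]
```

Run:
```python
from h import *
p=np.load("p.npy")
print("sleeve")
for az in range(-180,180,20):
  for pit in (0,15):
      x,D=grasp([.483,-.3075,.115],np.radians(az),np.radians(pit),0)
      for q in ik_all(x,D,p,12): print(az,pit,q)
print("tip; mouth dir az, tilt; grip pitch 10")
c=np.array([.6025,-.029]);
for az in range(-180,180,30):
  for th in(90,120):
    pit=10
    a=np.array([np.cos(np.radians(az)),np.sin(np.radians(az))])
    x,D=grasp([*(c-a*.08),.15],np.radians(az),np.radians(pit+th),0)
    for q in ik_all(x,D,p,10): print(az,th,q)
```

```text
sleeve
-180 0 [-0.4217  0.7186  1.3516 -0.7527  2.4996 -2.2144]
-180 15 [-0.4263  0.6202  1.3723 -0.5904  2.3413 -2.1245]
-160 0 [-0.3216  0.6404  1.4754 -0.9921  2.3049 -2.3687]
-160 15 [-0.3291  0.5393  1.4917 -0.8195  2.1639 -2.3156]
-140 15 [-0.2445  0.4277  1.65   -1.      1.9504 -2.4366]
-60 0 [-0.2906 -0.0924  2.4079  4.0897  1.0067 -2.2109]
-40 15 [-0.542  -0.4     2.4879  3.6883  0.2931 -2.0576]
-20 0 [-0.827  -0.199   2.4969  2.4796  0.8455 -1.0937]
-20 15 [-0.8143 -0.3767  2.4728  2.0201  0.5019 -0.6321]
0 0 [-1.0212 -0.0497  2.3687  1.9657  1.1779 -0.8278]
0 15 [-1.001  -0.2114  2.3527  1.6488  0.9541 -0.5182]
20 0 [-1.0941  0.1272  2.184   1.6571  1.4767 -0.7444]
20 15 [-1.0748 -0.0138  2.1765  1.4296  1.3059 -0.5537]
40 0 [-1.0863  0.292   1.9809  1.4316  1.7334 -0.7135]
40 15 [-1.0703  0.1682  1.9809  1.2446  1.5882 -0.6073]
60 0 [-1.0319  0.4378  1.78    1.2468  1.9696 -0.7131]
60 15 [-1.0195  0.3259  1.7866  1.0757  1.8343 -0.6752]
80 0 [-0.9507  0.5625  1.5954  1.0727  2.1935 -0.7505]
80 15 [-0.9417  0.458   1.6078  0.9049  2.0566 -0.7722]
100 0 [-0.854   0.6627  1.
[... 1024 characters left out ...]
604  1.9701  1.9693]
0 90 [-0.0958 -0.0626  1.8042 -0.0166  1.5737  1.4764]
0 120 [-0.0786  0.2447  1.5734 -0.0561  2.0195  1.4862]
30 90 [-0.1245 -0.05    1.7922 -0.1051  1.5393  0.9334]
30 120 [-0.0138  0.2191  1.6036 -0.358   1.9217  1.0146]
60 90 [-0.1429 -0.0202  1.7632 -0.1628  1.4654  0.4033]
60 120 [ 0.0364  0.1547  1.6776 -0.5816  1.703   0.5994]
90 90 [-0.1463  0.0177  1.7253 -0.176   1.3759 -0.1141]
90 120 [ 0.0591  0.0628  1.7774 -0.7087  1.4027  0.2195]
120 90 [-0.1351  0.0532  1.6889 -0.1432  1.2947 -0.6268]
120 120 [ 0.0423 -0.0369  1.8781 -0.7131  1.0571 -0.1965]
150 90 [-0.1129  0.0775  1.6633 -0.0733  1.2413 -1.1419]
150 120 [-0.018  -0.1157  1.9521 -0.4845  0.7322 -0.7965]
```

Run:
```python
from h import *
p=np.load("p.npy")
q=np.array([-.4697,-.2927,1.6557,0,1.7746,.6596])
x,D=fk(q,p); print(x)
def go(D2,x2,n):
    global q,x,D
    rv=R.from_matrix(D.T@D2).as_rotvec()
    last=q
    for k in range(1,n+1):
        DD=D@R.from_rotvec(rv*k/n).as_matrix(); xx=x+(x2-x)*k/n
        qn,e=ik(xx,DD,last,p)
        if e>1e-4: print("fail",k,e)
        mx=np.abs((qn-last)*12/np.array([1.89,1.89,2.22,3.14,3.14,3.14])).max(); last=qn
    q=last;D=D2;x=x2; print(q,"max share last",mx)
D1=frame([0,0,-1],[1,0,0])
go(D1,x,13); go(D1,x+[0,.25,0],7)
x2,D2=grasp([.456,.273,.105],np.pi/2,np.radians(10),0)
go(D2,x,16); go(D2,x2-.12*D2[:,2],9); go(D2,x2,6)
print(x2, D2)
```

```text
[ 0.4505 -0.2001  0.3364]
[-0.4697 -0.2901  1.6537  0.      1.7781 -0.4697] max share last 0.3317505435609221
[ 0.0541 -0.379   1.721   0.      1.7996  0.0541] max share last 0.5025714985713967
[-0.5317 -0.184   1.9545  1.2637  2.0431 -0.3218] max share last 0.2610664318771194
[-0.2826  0.0191  2.1688  1.2631  1.6946 -0.6612] max share last 0.25102335007303095
[-0.029   0.0366  2.1972  1.4152  1.4863 -0.659 ] max share last 0.2742751406531511
[0.456  0.2976 0.1007] [[ 1.     -0.      0.    ]
 [-0.     -0.1736  0.9848]
 [-0.     -0.9848 -0.1736]]
```

>>> jog_arm([
  [[0,0,-0.995],[0,0,0],1],
  [[0,0,-0.995],[0,0,0],1],
  [[0,0,-0.995],[0,0,0],1],
  [[0,0,-0.995],[0,0,0],1],
  [[0,0,-0.995],[0,0,0],1],
  [[0,0,-0.995],[0,0,0],1],
  [[0,0,-0.995],[0,0,0],1],
  [[0,0,-0.995],[0,0,0],1],
  [[0,0,-0.995],[0,0,0],1],
  [[0,0,-0.995],[0,0,0],1],
  [[0,0,-0.995],[0,0,0],1],
  [[0,0,-0.995],[0,0,0],1],
  [[0,0,-0.995],[0,0,0],1],
  [[0,0,0],[0,-0.143,0],1],
  [[0,0,0],[0,-0.143,0],1],
  [[0,0,0],[0,-0.143,0],1],
  [[0,0,0],[0,-0.143,0],1],
  [[0,0,0],[0,-0.143,0],1],
  [[0,0,0],[0,-0.143,0],1],
  [[0,0,0],[0,-0.143,0],1],
])

```text
time_s: 4.43
position: [0.45, 0.0501, 0.3363]
tool_rot: [-3.141, 0.001, -0.007]
wrist_force: [0.4, -0.9, -0.1]
grip_width: 0.999
```

>>> jog_arm([
  [[1,0,0],[0,0,0],1],
  [[1,0,0],[0,0,0],1],
  [[1,0,0],[0,0,0],1],
  [[1,0,0],[0,0,0],1],
  [[1,0,0],[0,0,0],1],
  [[1,0,0],[0,0,0],1],
  [[1,0,0],[0,0,0],1],
  [[1,0,0],[0,0,0],1],
  [[1,0,0],[0,0,0],1],
  [[1,0,0],[0,0,0],1],
  [[1,0,0],[0,0,0],1],
  [[1,0,0],[0,0,0],1],
  [[1,0,0],[0,0,0],1],
  [[1,0,0],[0,0,0],1],
  [[1,0,0],[0,0,0],1],
  [[1,0,0],[0,0,0],1],
  [[0,0,0],[0,0,0],1],
])

```text
time_s: 5.85
position: [0.4503, 0.0486, 0.3338]
tool_rot: [-1.74, 0.006, 0.0]
wrist_force: [0.2, -0.2, -1.4]
grip_width: 0.999
```

```bash
python3 log.py; python3 fit.py|tail -1
cat > rel.py <<'E'
# rel.py: tool-frame shift (in shares of .25) and turn (shares of 5deg) from current to target
from h import *
from rig import get_state
def rel(x2,D2):
    s=get_state(); D=R.from_rotvec(s["tool_rot"]).as_matrix()
    sh=D.T@(np.array(x2)-s["position"]); rv=np.degrees(R.from_matrix(D.T@D2).as_rotvec())
    print("shift shares",sh/.25,"mm",sh*1e3,"turn shares",rv/5)
E
python3 - <<'E'
from rel import *
x2,D2=grasp([.456,.273,.105],np.pi/2,np.radians(10),0)
rel(x2-.12*D2[:,2],D2); rel(x2,D2)
E
```

```text
time_s 5.85
qpos [-0.53557998 -0.18147322  1.95932889  1.26576345  2.04313119 -0.32354453]
position [0.45027615 0.04857978 0.3338406 ]
tool_rot [-1.73978453e+00  6.07046951e-03  2.09863902e-04]
wrist_force [ 0.21640729 -0.15154071 -1.40979349]
grip_width 0.9985890919871427
[-0.      0.0255  0.1376  0.4597  0.0814  0.6203  0.2897] 2.088486158000058e-05
shift shares [0.0239 0.7491 0.6589] mm [  5.9662 187.2847 164.7326] turn shares [-0.0635 -0.0377 -0.0482]
shift shares [0.0223 0.7518 1.1389] mm [  5.5732 187.9504 284.7301] turn shares [-0.0635 -0.0377 -0.0482]
```

>>> jog_arm([
  [[-0.06,-0.04,-0.05],[0.003,0.083,0.073],1],
  [[0,0,0],[0.003,0.083,0.073],1],
  [[0,0,0],[0.003,0.083,0.073],1],
  [[0,0,0],[0.003,0.083,0.073],1],
  [[0,0,0],[0.003,0.083,0.073],1],
  [[0,0,0],[0.003,0.083,0.073],1],
  [[0,0,0],[0.003,0.083,0.073],1],
  [[0,0,0],[0.003,0.083,0.073],1],
  [[0,0,0],[0,0.083,0.073],1],
  [[0,0,0],[0,0,0],1],
])

```text
time_s: 6.68
position: [0.4553, 0.1786, 0.1197]
tool_rot: [-1.754, -0.005, 0.003]
wrist_force: [-0.2, -0.7, -1.3]
grip_width: 0.998
```

```bash
python3 log.py
cat > snap.py <<'E'
import sys
from rig import snapshot
import cv2,numpy as np
for n in sys.argv[2:]:
    d=snapshot(n); np.savez(f"{n}{sys.argv[1]}.npz",**d); cv2.imwrite(f"pics/{n}{sys.argv[1]}.png",cv2.convertScaleAbs(d["pixels"],alpha=1.4))
E
python3 snap.py 1 scene
python3 - <<'E'
from rel import *
x2,D2=grasp([.456,.273,.105],np.pi/2,np.radians(10),0)
rel(x2,D2)
E
```

```text
time_s 6.6833
qpos [-0.28291578  0.01895844  2.16742498  1.25309298  1.69367132 -0.66259825]
position [0.45526023 0.17863993 0.11974943]
tool_rot [-1.75416176 -0.00486619  0.0030872 ]
wrist_force [-0.20954549 -0.71545051 -1.32303096]
grip_width 0.9984388074921834
shift shares [ 0.0025 -0.0027  0.4873] mm [  0.6182  -0.6775 121.8179] turn shares [0.0892 0.0543 0.0337]
```

View pics/scene1.png

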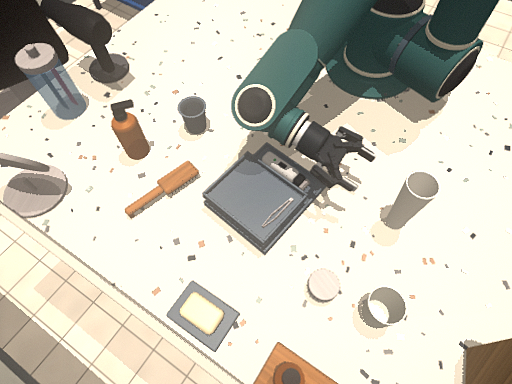

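The open gripper (345,165) lies in line with the tumbler (408,200), with nothing in between. I'll move in and close.

>>> jog_arm([
  [[0,0,0],[0.002,0,0.1],1],
  [[0,0,0],[0,0,0.1],1],
  [[0,0,0],[0,0,0.1],1],
  [[0,0,0],[0,0,0.1],1],
  [[0,0,0],[0,0,0.05],1],
  [[0,0,0],[0,0,0.037],1],
  [[0,0,0],[0,0,0],1],
])

```text
time_s: 7.32
position: [0.4572, 0.2973, 0.1028]
tool_rot: [-1.751, -0.009, -0.002]
wrist_force: [-0.7, -0.5, -0.3]
grip_width: 0.998
```

```bash
python3 log.py; python3 snap.py 2 scene
python3 - <<'E'
from h import *
d=load("scene2.npz"); P=cloud(d)
for z0,z1 in((.17,.19),(.13,.15)):
    m=(np.hypot(P[...,0]-.456,P[...,1]-.273)<.045)&(P[...,2]>z0)&(P[...,2]<z1); print(circ(P[m]))
E
```

```text
time_s 7.3167
qpos [-0.02887548  0.03301636  2.1923895   1.4074377   1.48680891 -0.65700467]
position [0.45715674 0.29726069 0.10276629]
tool_rot [-1.75139007 -0.00884511 -0.00184979]
wrist_force [-0.65088739 -0.45042258 -0.33418163]
grip_width 0.9982660872144055
[0.4579 0.2734 0.0306]
[0.458  0.2735 0.0282]
```

View pics/scene2.png

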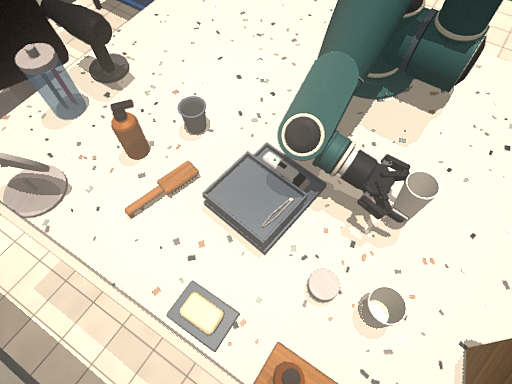

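The jaws now straddle the tumbler at (410,200), and it hasn't moved. I'll close the gripper.

>>> jog_arm([
  [[0,0,0],[0,0,0],0.6],
  [[0,0,0],[0,0,0],0.4],
  [[0,0,0],[0,0,0],0.2],
  [[0,0,0],[0,0,0],0],
  [[0,0,0],[0,0,0],0],
  [[0,0,0],[0,0,0],0],
  [[0,0,0],[0,0,0],0],
  [[0,0,0],[0,0,0],0],
  [[0,0,0],[0,0,0],0],
  [[0,0,0],[0,0,0],0],
])

```text
time_s: 8.2
position: [0.4573, 0.2963, 0.1021]
tool_rot: [-1.75, -0.006, -0.001]
wrist_force: [-0.8, -2.8, 6.8]
grip_width: 0.632
```

```bash
python3 log.py
```

```text
time_s 8.2
qpos [-0.03111016  0.03499892  2.19284966  1.40824495  1.48836877 -0.65773397]
position [0.4573048  0.29632928 0.10213089]
tool_rot [-1.74973391e+00 -6.22721052e-03 -1.17236531e-03]
wrist_force [-0.81074708 -2.84955104  6.81417765]
grip_width 0.6321294522301657
```

>>> jog_arm([
  [[0,0,0],[0,-0.02,-0.004],0],
  [[0,0,0],[0,-0.05,-0.009],0],
  [[0,0,0],[0,-0.1,-0.018],0],
  [[0,0,0],[0,-0.1,-0.018],0],
  [[0,0,0],[0,-0.1,-0.018],0],
  [[0,0,0],[0,-0.1,-0.018],0],
  [[0,0,0],[0,-0.1,-0.018],0],
  [[0,0,0],[0,-0.1,-0.018],0],
  [[0,0,0],[0,-0.1,-0.018],0],
  [[0,0,0],[0,-0.05,-0.009],0],
  [[0,0,0],[0,0,0],0],
])

```text
time_s: 9.12
position: [0.4564, 0.2968, 0.3126]
tool_rot: [-1.751, -0.009, -0.004]
wrist_force: [-0.4, -0.2, 0.1]
grip_width: 0.634
```

```bash
python3 log.py; python3 snap.py 3 scene top
```

```text
time_s 9.1167
qpos [-0.0301253  -0.29017551  2.07906022  1.38824716  1.56317899 -0.2283309 ]
position [0.45638713 0.29676605 0.31257789]
tool_rot [-1.75062295 -0.0089837  -0.00422143]
wrist_force [-0.37919671 -0.19768883  0.11267375]
grip_width 0.6337150822417259
```

View pics/scene3.png

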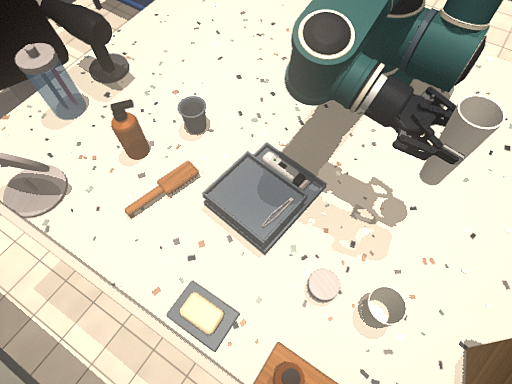

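The tumbler is lifted and upright, with its mouth at (478,115). I'll measure how it sits in the hand.

Run:
```python
from h import *
for n in("scene","top"):
    d=load(n+"3.npz"); P=cloud(d)
    m=(np.hypot(P[...,0]-.456,P[...,1]-.273)<.06)&(P[...,2]>.18)&(P[...,2]<.43)
    X=P[m]; print(n,len(X),"top z",np.percentile(X[:,2],[90,97,99.5]))
    for z0,z1 in((.38,.40),(.36,.38),(.34,.36),(.33,.35),(.23,.25),(.21,.23)):
        q=X[(X[:,2]>z0)&(X[:,2]<z1)&(X[:,1]>.225)]
        if len(q)>25: print(z0,len(q),circ(q))
```

```text
scene 4349 top z [0.386  0.3905 0.3917]
0.38 734 [0.4574 0.2752 0.0311]
0.36 876 [0.4574 0.2755 0.0301]
0.34 725 [0.4573 0.2748 0.0291]
0.33 822 [0.4552 0.2595 0.0358]
0.23 166 [0.4559 0.2754 0.0222]
0.21 129 [0.4561 0.2752 0.0205]
top 1329 top z [0.3837 0.39   0.3925]
0.38 163 [0.4541 0.2747 0.0314]
0.36 137 [0.4538 0.2741 0.0302]
0.34 143 [0.4541 0.2729 0.0295]
0.33 271 [0.4541 0.2619 0.0379]
0.23 34 [0.4541 0.2734 0.0209]
```

```bash
cat > tip.py <<'E'
from rel import *
p=np.load("p.npy")
at=np.array([0,-.984,-.179]); at/=np.linalg.norm(at); Mt=np.array([-.0004,-.0734,-.036])
def Dof(beta,th):
    b=np.radians(beta);ps=np.radians(90-th)
    x=np.array([np.sin(b),-np.cos(b),0]);a=np.array([np.cos(b)*np.cos(ps),np.sin(b)*np.cos(ps),np.sin(ps)])
    W=np.c_[x,a,np.cross(x,a)];T=np.c_[[1,0,0],at,np.cross([1,0,0],at)]
    return W@T.T,a
def pose_mouth(M,beta,th):
    D,a=Dof(beta,th); return np.array(M)-D@Mt,D
def pose_low(L,beta,th):
    D,a=Dof(beta,th); u=-(np.array([0,0,1])-a[2]*a);u/=np.linalg.norm(u)
    return np.array(L)-.033*u-D@Mt,D
yaw=np.radians(-8); TC=np.array([.6025,-.029]); Ry=np.array([[np.cos(yaw),-np.sin(yaw)],[np.sin(yaw),np.cos(yaw)]])
def tray(l,z): return np.r_[TC+Ry@np.array(l),z]
E
python3 - <<'E'
from tip import *
seed=np.array([-.2,.17,1.66,.3,1.75,2.3])
for th,z in((60,.14),(80,.11),(90,.076),(95,.066),(105,.064),(115,.064),(125,.064)):
    x,D=pose_low(tray([-.030,.025],z),-50,th); q,e=ik(x,D,seed,p); print(th,x,q,e)
E
```

```text
60 [0.5287 0.056  0.11  ] [ 0.2208 -0.2393  2.0075 -0.3234  1.2277  2.7516] 2.985002450990257e-09
80 [0.525  0.0604 0.1069] [ 0.064  -0.1428  1.9018  0.0044  1.3858  2.5066] 3.0092335035769742e-12
90 [0.5254 0.0599 0.0867] [-0.0095 -0.0551  1.863   0.1374  1.4525  2.4096] 6.136413863652007e-09
95 [0.5262 0.059  0.0835] [-0.0437 -0.0115  1.8357  0.1964  1.5016  2.368 ] 2.743156776440862e-10
105 [0.5289 0.0558 0.0947] [-0.106   0.0682  1.7651  0.3017  1.6336  2.3067] 5.384581669432009e-14
115 [0.5331 0.0508 0.107 ] [-0.1598  0.1544  1.6943  0.3958  1.7687  2.2671] 2.2810003194845284e-09
125 [0.5385 0.0443 0.1179] [-0.205   0.2456  1.6266  0.484   1.9011  2.246 ] 2.1442710578468234e-12
```

```bash
cat > sim.py <<'E'
from tip import *
V=np.array([1.89,1.89,2.22,3.14,3.14,3.14])
class Sim:
    def __init__(s):
        st=get_state(); s.q=np.array(st["qpos"]); s.x,s.D=fk(s.q,p)
    def go(s,x2,D2,n,rv=None):
        if rv is None: rv=R.from_matrix(s.D.T@D2).as_rotvec()
        else: D2=s.D@R.from_rotvec(rv).as_matrix()
        mx=0
        print("per row: turn",np.degrees(rv)/5/n,"| total shift in final tool axes",D2.T@(x2-s.x)/.25, "per row",D2.T@(x2-s.x)/.25/n)
        for k in range(1,n+1):
            DD=s.D@R.from_rotvec(rv*k/n).as_matrix(); qn,e=ik(s.x+(x2-s.x)*k/n,DD,s.q,p)
            if e>1e-4: print("fail",k,e)
            mx=max(mx,np.abs((qn-s.q)*12/V).max()); s.q=qn
        s.x,s.D=x2,D2; print("  ",s.q,"maxspeed",mx)
E
python3 - <<'E'
from sim import *
s=Sim()
D1,_=Dof(90,80)
s.go(s.x,D1,16)
s.go(s.x,None,28,np.radians([0,0,140.]))
D2,_=Dof(-50,80); print(np.degrees(R.from_matrix(s.D.T@D2).magnitude()))
xt,_=pose_low(tray([-.030,.025],.11),-50,80)
s.go(xt+[0,0,.12],D2,9)
s.go(xt,D2,6)
E
```

```text
per row: turn [-0.9996 -0.0001  0.0039] | total shift in final tool axes [0. 0. 0.] per row [0. 0. 0.]
   [ 0.5326 -0.1776  1.6046 -0.0047  1.7174  0.5319] maxspeed 0.350516155053979
per row: turn [0. 0. 1.] | total shift in final tool axes [0. 0. 0.] per row [0. 0. 0.]
fail 28 0.004153055443435154
   [ 0.5311 -0.1777  1.6046 -0.0031  1.7174  2.97  ] maxspeed 0.3335024764318343
0.5825537086689615
per row: turn [-0.0122 -0.0044 -0.    ] | total shift in final tool axes [ 0.3963 -0.9032  0.3225] per row [ 0.044  -0.1004  0.0358]
   [ 0.064  -0.2034  1.7578  0.0044  1.5904  2.5075] maxspeed 0.33711317565320925
per row: turn [0. 0. 0.] | total shift in final tool axes [ 0.     -0.0026  0.48  ] per row [ 0.     -0.0004  0.08  ]
   [ 0.064  -0.1428  1.9018  0.0044  1.3858  2.5066] maxspeed 0.14666731951703446
```

>>> jog_arm([
  [[-0.5,0,0],[0,0,0],0],
  [[-1,0,0],[0,0,0],0],
  [[-1,0,0],[0,0,0],0],
  [[-1,0,0],[0,0,0],0],
  [[-1,0,0],[0,0,0],0],
  [[-1,0,0],[0,0,0],0],
  [[-1,0,0],[0,0,0],0],
  [[-1,0,0],[0,0,0],0],
  [[-1,0,0],[0,0,0],0],
  [[-1,0,0],[0,0,0],0],
  [[-1,0,0],[0,0,0],0],
  [[-1,0,0],[0,0,0],0],
  [[-1,0,0],[0,0,0],0],
  [[-1,0,0],[0,0,0],0],
  [[-1,0,0],[0,0,0],0],
  [[-1,0,0],[0,0,0],0],
  [[-0.5,0,0],[0,0,0],0],
  [[0,0,0],[0,0,0],0],
])

```text
time_s: 10.72
position: [0.4558, 0.2979, 0.3069]
tool_rot: [3.132, 0.011, -0.001]
wrist_force: [-0.1, 0.5, -2.3]
grip_width: 0.633
```

```bash
python3 log.py
python3 - <<'E'
from sim import *
s=Sim()
D1,_=Dof(90,80); rel(s.x,D1)
xt,_=pose_low(tray([-.030,.025],.11),-50,80)
s.go(xt+[0,0,.12],D1,9)
s.go(s.x,None,28,np.radians([0,0,140.]))
E
```

```text
time_s 10.7167
qpos [ 0.53644634 -0.17489247  1.60509184 -0.00831324  1.71680902  0.52835022]
position [0.45579278 0.29791392 0.30692991]
tool_rot [ 3.13173564e+00  1.08183947e-02 -7.66622066e-04]
wrist_force [-0.09941395  0.51148273 -2.26657387]
grip_width 0.6333903978564429
shift shares [0. 0. 0.] mm [0.0041 0.0045 0.0062] turn shares [0.0507 0.0054 0.0792]
per row: turn [0.0056 0.0006 0.0088] | total shift in final tool axes [0.2767 0.9481 0.3252] per row [0.0307 0.1053 0.0361]
   [ 0.0693 -0.205   1.7591 -0.0054  1.5878  0.0692] maxspeed 0.3363015649927775
per row: turn [0. 0. 1.] | total shift in final tool axes [0. 0. 0.] per row [0. 0. 0.]
   [ 0.0693 -0.205   1.7591 -0.0054  1.5878  2.5127] maxspeed 0.333502428890071
```

>>> jog_arm([
  [[0,0,0],[0.016,0.053,0.018],0],
  [[0,0,0],[0.031,0.105,0.036],0],
  [[0,0,0],[0.031,0.105,0.036],0],
  [[0,0,0],[0.031,0.105,0.036],0],
  [[0,0,0],[0.031,0.105,0.036],0],
  [[0,0,0],[0.031,0.105,0.036],0],
  [[0,0,0],[0.031,0.105,0.036],0],
  [[0,0,0],[0.031,0.105,0.036],0],
  [[0,0,0],[0.031,0.105,0.036],0],
  [[0,0,0],[0.015,0.052,0.018],0],
  [[0,0,0.5],[0,0,0],0],
  [[0,0,1],[0,0,0],0],
  [[0,0,1],[0,0,0],0],
  [[0,0,1],[0,0,0],0],
  [[0,0,1],[0,0,0],0],
  [[0,0,1],[0,0,0],0],
  [[0,0,1],[0,0,0],0],
  [[0,0,1],[0,0,0],0],
  [[0,0,1],[0,0,0],0],
  [[0,0,1],[0,0,0],0],
])

```text
time_s: 12.38
position: [0.5266, 0.0594, 0.2289]
tool_rot: [2.873, -1.266, 0.006]
wrist_force: [-0.3, 0.3, -1.5]
grip_width: 0.63
```

>>> jog_arm([
  [[0,0,1],[0,0,0],0],
  [[0,0,1],[0,0,0],0],
  [[0,0,1],[0,0,0],0],
  [[0,0,1],[0,0,0],0],
  [[0,0,1],[0,0,0],0],
  [[0,0,1],[0,0,0],0],
  [[0,0,1],[0,0,0],0],
  [[0,0,1],[0,0,0],0],
  [[0,0,1],[0,0,0],0],
  [[0,0,1],[0,0,0],0],
  [[0,0,1],[0,0,0],0],
  [[0,0,1],[0,0,0],0],
  [[0,0,1],[0,0,0],0],
  [[0,0,1],[0,0,0],0],
  [[0,0,1],[0,0,0],0],
  [[0,0,1],[0,0,0],0],
  [[0,0,1],[0,0,0],0],
  [[0,0,1],[0,0,0],0],
  [[0,0,0.5],[0,0,0],0],
  [[0,0,0],[0,0,0],0],
])

```text
time_s: 14.05
position: [0.5266, 0.0594, 0.229]
tool_rot: [-1.076, 2.951, -0.007]
wrist_force: [0.1, 0.1, -1.3]
grip_width: 0.63
```

```bash
python3 log.py; python3 snap.py 4 scene top
python3 - <<'E'
from sim import *
xt,D=pose_low(tray([-.030,.025],.11),-50,80); rel(xt,D)
E
```

```text
time_s 14.05
qpos [ 0.06647118 -0.20376511  1.75477296 -0.00413591  1.58837225  2.5088521 ]
position [0.52662287 0.05941269 0.22898266]
tool_rot [-1.07563321  2.95067396 -0.00720561]
wrist_force [ 0.13027442  0.1006917  -1.25731423]
grip_width 0.629959387381861
shift shares [0.0033 0.0094 0.4901] mm [  0.8154   2.3572 122.5241] turn shares [-0.1216 -0.0076  0.0595]
```

View pics/scene4.png

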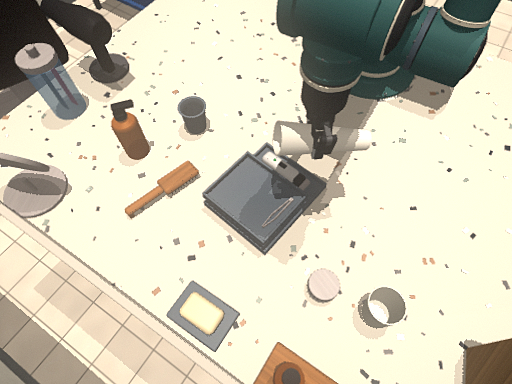

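View pics/top4.png

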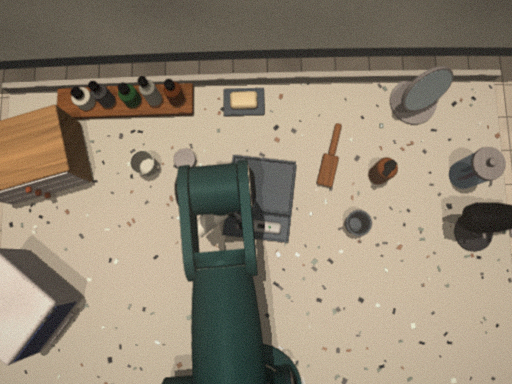

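The tumbler is held about level above the tray's near-left corner: mouth at (280,140) in the scene view, foot at (370,140). I'll check the held pose against the model and then lower it.

```bash
cat > chk.py <<'E'
import sys
from tip import *
d=load(sys.argv[1]); P=cloud(d).reshape(-1,3); s=get_state(); D=R.from_rotvec(s["tool_rot"]).as_matrix()
M=np.array(s["position"])+D@Mt; a=D@at
px=d["pixels"].reshape(-1,3).astype(int); white=px.min(1)>70
print("mouth",M,"axis",a,"tilt",np.degrees(np.arccos(a[2])))
w=P-M; t=w@a; rr=np.linalg.norm(w-t[:,None]*a,axis=1)
for lo,hi in((-.18,-.14),(-.14,-.11),(-.05,-.02),(-.02,0)):
    m=(t>lo)&(t<hi)&(rr<.045)&white&(P[:,2]>.08); ex=.033+t[m]*13/180
    if m.sum()>10: print(lo,m.sum(),"radius resid mm",1e3*np.median(rr[m]-ex), "dir",np.median((w-t[:,None]*a)[m],0))
E
python3 chk.py scene4.npz
```

```text
mouth [0.5744 0.0041 0.2658] axis [ 0.6358 -0.7496  0.1841] tilt 79.39201705206916
-0.18 405 radius resid mm -0.8590306544267873 dir [0.0079 0.0105 0.0151]
-0.14 347 radius resid mm -1.3335141801784114 dir [0.0085 0.0114 0.0172]
-0.05 492 radius resid mm -1.6005055543458924 dir [0.0101 0.0141 0.0224]
-0.02 597 radius resid mm -1.7024225901857981 dir [0.002  0.005  0.0086]
```

>>> jog_arm([
  [[-0.12,0,0.06],[0.003,0.009,0.04],0],
  [[0,0,0],[0,0,0.08],0],
  [[0,0,0],[0,0,0.08],0],
  [[0,0,0],[0,0,0.08],0],
  [[0,0,0],[0,0,0.08],0],
  [[0,0,0],[0,0,0.08],0],
  [[0,0,0],[0,0,0.05],0],
  [[0,0,0],[0,0,0],0],
])

```text
time_s: 14.82
position: [0.5232, 0.0618, 0.1044]
tool_rot: [1.071, -2.947, -0.008]
wrist_force: [-0.0, -0.0, -2.5]
grip_width: 0.632
```

```bash
python3 log.py; python3 snap.py 5 scene; python3 chk.py scene5.npz;python3 - <<'E'
from sim import *
for th,z in((80,.11),(90,.078),(95,.066),(100,.064),(110,.064),(120,.064)):
    print(th);xt,D=pose_low(tray([-.030,.025],z),-50,th); rel(xt,D)
E
```

```text
time_s 14.8167
qpos [ 0.06722182 -0.14157446  1.9049963   0.00351393  1.38565187  2.51083189]
position [0.52324458 0.06178711 0.10436799]
tool_rot [ 1.07116282 -2.94670335 -0.00845843]
wrist_force [-0.02808618 -0.03001029 -2.45553517]
grip_width 0.6316248696912025
mouth [0.5717 0.0057 0.142 ] axis [ 0.6327 -0.7548  0.1732] tilt 80.02683894204803
-0.18 306 radius resid mm -2.5321641873607517 dir [0.0055 0.0083 0.0145]
-0.14 267 radius resid mm -2.520662108532048 dir [0.0067 0.0094 0.0163]
-0.05 359 radius resid mm -2.435086217662641 dir [0.0084 0.0121 0.022 ]
-0.02 422 radius resid mm -1.834739099172783 dir [0.0006 0.0024 0.0086]
80
shift shares [ 0.0008 -0.0068 -0.0017] mm [ 0.2047 -1.6921 -0.4365] turn shares [ 0.0054 -0.0265 -0.0105]
90
shift shares [ 0.0006 -0.0099  0.071 ] mm [ 0.162  -2.4651 17.7376] turn shares [-1.9946 -0.0255 -0.0128]
95
shift shares [ 0.0006 -0.0149  0.0917] mm [ 0.1488 -3.729  22.9155] turn shares [-2.9946 -0.025  -0.0139]
100
shift shares [ 0.0006 -0.0221  0.0729] mm [ 0.158  -5.5241 18.2236] turn shares [-3.9946 -0.0244 -0.015 ]
110
shift shares [ 0.0007 -0.0432  0.0217] mm [  0.1828 -10.8023   5.4321] turn shares [-5.9946 -0.0231 -0.0172]
120
shift shares [ 0.0008 -0.0729 -0.025 ] mm [  0.203  -18.2215  -6.2485] turn shares [-7.9946 -0.0218 -0.0194]
```

View pics/scene5.png

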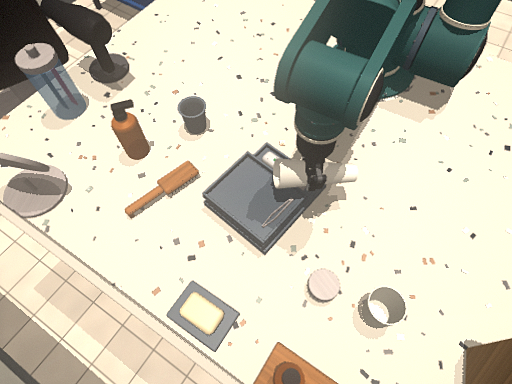

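The mouth (285,175) is now low over the inside of the upper tray, and the tweezers at (277,212) are clear. I'll tip gradually from here.

>>> jog_arm([
  [[-1,0,0],[0,-0.005,0.032],0],
  [[-1,0,0],[0,0,0.03],0],
  [[0,0,0],[0,0,0],0],
])

```text
time_s: 15.12
position: [0.5257, 0.0608, 0.0921]
tool_rot: [1.046, -2.883, -0.265]
wrist_force: [0.2, -0.0, -2.6]
grip_width: 0.629
```

```bash
cat > look.py <<'E'
import sys,subprocess
from sim import *
subprocess.run(["python3","snap.py",sys.argv[1],"scene"]); 
s=get_state(); print("t",s["time_s"],s["position"],s["wrist_force"],s["grip_width"])
subprocess.run(["python3","chk.py",f"scene{sys.argv[1]}.npz"])
d=load(f"scene{sys.argv[1]}.npz"); b=d["pixels"].astype(int)
red=(b[...,2]>50)&(b[...,2]>b[...,1]*2)&(b[...,2]>b[...,0]*2); red[:100]=0; red[260:]=0; red[:,:200]=0; red[:,340:]=0
ys,xs=np.nonzero(red); print("red n",len(xs),(xs.min(),xs.max(),ys.min(),ys.max()) if len(xs) else "")
cv2.imwrite(f"pics/z{sys.argv[1]}.png",cv2.resize(cv2.convertScaleAbs(d["pixels"][120:270,190:360],alpha=1.5),None,fx=4,fy=4,interpolation=cv2.INTER_CUBIC))
for th,z in eval("["+sys.argv[2]+"]"):
    print(th,z);xt,D=pose_low(tray([-.030,.025],z),-50,th); rel(xt,D)
E
python3 look.py 6 "(90,.080),(94,.070),(97,.067)"
```

```text
this script no longer has the robotException ignored in: <_io.TextIOWrapper mode='rw' encoding='UTF-8'>
Traceback (most recent call last):
BrokenPipeError: [Errno 32] Broken pipe
```

```bash
cat > look.py <<'E'
import sys
from sim import *
from rig import snapshot
k=sys.argv[1]
d=snapshot("scene"); s=get_state(); print("t",s["time_s"],s["position"],s["wrist_force"],s["grip_width"])
P=cloud(d).reshape(-1,3); D=R.from_rotvec(s["tool_rot"]).as_matrix()
M=np.array(s["position"])+D@Mt; a=D@at; w=P-M; t=w@a; rr=np.linalg.norm(w-t[:,None]*a,axis=1)
px=d["pixels"].reshape(-1,3).astype(int); white=px.min(1)>70
print("mouth",M,"tilt",np.degrees(np.arccos(a[2])),"resid mm",[float(round(1e3*np.median((rr-.033-t*13/180)[(t>lo)&(t<hi)&(rr<.045)&white&(P[:,2]>.08)]),2)) for lo,hi in((-.18,-.14),(-.14,-.11),(-.05,-.02))])
b=d["pixels"].astype(int)
red=(b[...,2]>50)&(b[...,2]>b[...,1]*2)&(b[...,2]>b[...,0]*2); red[:100]=0; red[260:]=0; red[:,:200]=0; red[:,340:]=0
ys,xs=np.nonzero(red); print("red n",len(xs),(xs.min(),xs.max(),ys.min(),ys.max()) if len(xs) else "")
np.savez(f"scene{k}.npz",**d)
cv2.imwrite(f"pics/z{k}.png",cv2.resize(cv2.convertScaleAbs(d["pixels"][120:270,190:360],alpha=1.5),None,fx=4,fy=4,interpolation=cv2.INTER_CUBIC))
for th,z in eval("["+sys.argv[2]+"]"):
    print(th,z);xt,D=pose_low(tray([-.030,.025],z),-50,th); rel(xt,D)
E
python3 look.py 6 "(90,.080),(94,.070),(97,.067)"
```

```text
t 15.2167 [0.5257 0.0609 0.0929] [-0.4407 -0.9949 -1.3866] 0.6280942668216002
mouth [0.5764 0.0009 0.1155] tilt 89.79286855805479 resid mm [-1.29, -1.34, -1.48]
red n 0 
90 0.08
shift shares [ 0.0034 -0.0038  0.0082] mm [ 0.8612 -0.9419  2.0389] turn shares [-0.0414 -0.0011 -0.0275]
94 0.07
shift shares [ 0.0034 -0.0107  0.0254] mm [ 0.8566 -2.6629  6.343 ] turn shares [-0.8414 -0.0001 -0.0275]
97 0.067
shift shares [ 0.0034 -0.0137  0.0206] mm [ 0.8549 -3.4179  5.1466] turn shares [-1.4414  0.0006 -0.0275]
```

View pics/z6.png

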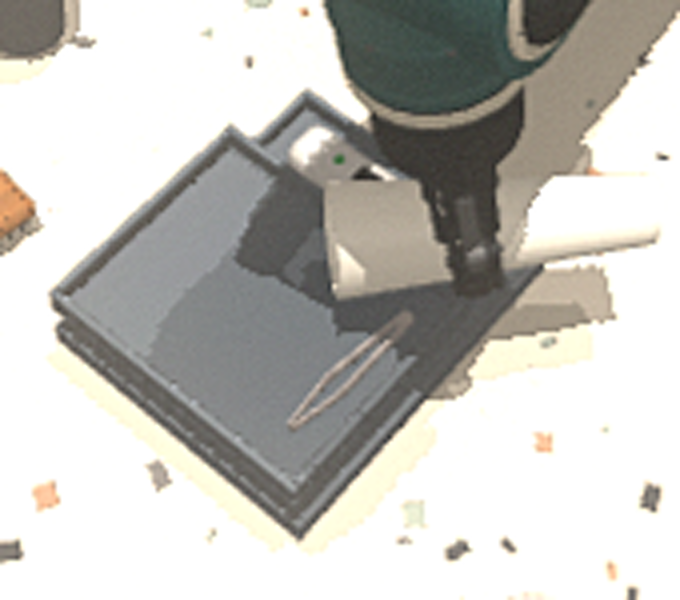

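The tumbler is level, its mouth edge at (330,235) in the zoom is inside the tray, and the tweezers are clear. Next I'll tip past level about the lower lip.

>>> jog_arm([
  [[-0.4,0,-0.03],[0.003,-0.005,0.013],0],
  [[-0.4,0,0],[0,-0.005,0.012],0],
  [[-0.2,0,0],[0,0,-0.014],0],
  [[0,0,0],[0,0,0],0],
  [[-0.2,0,0],[0,0,-0.0085],0],
  [[0,0,0],[0,0,0],0],
  [[0,0,0],[0,0,0],0],
])

```text
time_s: 15.8
position: [0.5264, 0.059, 0.0914]
tool_rot: [1.034, -2.835, -0.404]
wrist_force: [-0.1, -0.5, -0.8]
grip_width: 0.628
```

```bash
python3 look.py 7 "(96,.067),(100,.066),(104,.066)"
```

```text
t 15.85 [0.5263 0.0591 0.0913] [-0.2129 -0.3481 -2.1263] 0.6332524256729849
mouth [ 0.5785 -0.0023  0.1054] tilt 95.90362384314724 resid mm [-0.84, -0.9, -1.17]
red n 0 
96 0.067
shift shares [ 0.0005 -0.0072  0.0205] mm [ 0.1348 -1.8003  5.1227] turn shares [-0.0193 -0.0036  0.0147]
100 0.066
shift shares [ 0.0005 -0.0081  0.0022] mm [ 0.1366 -2.0356  0.5421] turn shares [-0.8193 -0.0041  0.0145]
104 0.066
shift shares [ 0.0006 -0.0095 -0.02  ] mm [ 0.1387 -2.3782 -4.9882] turn shares [-1.6193 -0.0046  0.0144]
```

>>> jog_arm([
  [[-0.1,0,0],[0,-0.002,0.006],0],
  [[-0.2,0,0],[0,-0.002,0.002],0],
  [[0,0,0],[0,0,0],0],
  [[0,0,0],[0,0,0],0],
  [[-0.2,0,0],[0,-0.002,-0.003],0],
  [[0,0,0],[0,0,0],0],
  [[0,0,0],[0,0,0],0],
  [[-0.2,0,0],[0,-0.002,-0.004],0],
  [[0,0,0],[0,0,0],0],
  [[0,0,0],[0,0,0],0],
])

```text
time_s: 16.68
position: [0.5276, 0.0575, 0.0902]
tool_rot: [1.022, -2.804, -0.488]
wrist_force: [0.5, 0.1, -1.1]
grip_width: 0.632
```

```bash
python3 look.py 8 "(100,.066),(104,.065),(108,.064)"
```

```text
t 16.7333 [0.5275 0.0575 0.0903] [-0.1633 -0.207  -1.7841] 0.6315649901199399
mouth [ 0.5801 -0.0044  0.0994] tilt 99.4285016535182 resid mm [-0.94, -0.99, -1.24]
red n 0 
100 0.066
shift shares [0.0003 0.0006 0.0004] mm [0.077  0.1436 0.0954] turn shares [-0.1143 -0.0062  0.0118]
104 0.065
shift shares [ 0.0003 -0.0008 -0.018 ] mm [ 0.0798 -0.1962 -4.5043] turn shares [-0.9143 -0.0066  0.0116]
108 0.064
shift shares [ 0.0003 -0.0037 -0.0364] mm [ 0.083  -0.9224 -9.0904] turn shares [-1.7143 -0.007   0.0114]
```

>>> jog_arm([
  [[-0.2,0,0],[0,0,-0.004],0],
  [[0,0,0],[0,0,0],0],
  [[0,0,0],[0,0,0],0],
  [[-0.2,0,0],[0,0,-0.004],0],
  [[0,0,0],[0,0,0],0],
  [[0,0,0],[0,0,0],0],
  [[-0.2,0,0],[0,0,-0.004],0],
  [[0,0,0],[0,0,0],0],
  [[0,0,0],[0,0,0],0],
])

```text
time_s: 17.48
position: [0.5283, 0.0567, 0.0931]
tool_rot: [1.012, -2.775, -0.558]
wrist_force: [0.2, 0.3, -1.2]
grip_width: 0.624
```

```bash
python3 look.py 9 "(104,.065),(108,.064)"
```

```text
t 17.5333 [0.5282 0.0567 0.093 ] [ 0.2205  0.1968 -1.2797] 0.630278143588291
mouth [ 0.581  -0.0055  0.0979] tilt 102.43006195112426 resid mm [-0.96, -0.92, -1.26]
red n 0 
104 0.065
shift shares [ 0.0003 -0.0004 -0.0062] mm [ 0.0802 -0.1003 -1.5495] turn shares [-0.314  -0.0071  0.0121]
108 0.064
shift shares [ 0.0003 -0.0023 -0.0247] mm [ 0.0835 -0.5855 -6.1673] turn shares [-1.114  -0.0076  0.0119]
```

>>> jog_arm([
  [[-0.2,0,0],[0,0,-0.0045],0],
  [[0,0,0],[0,0,0],0],
  [[0,0,0],[0,0,0],0],
  [[-0.2,0,0],[0,0,-0.0045],0],
  [[0,0,0],[0,0,0],0],
  [[0,0,0],[0,0,0],0],
  [[-0.2,0,0],[0,0,-0.0045],0],
  [[0,0,0],[0,0,0],0],
  [[0,0,0],[0,0,0],0],
])

```text
time_s: 18.28
position: [0.5291, 0.0556, 0.0962]
tool_rot: [1.001, -2.745, -0.627]
wrist_force: [-0.6, -0.7, -1.3]
grip_width: 0.63
```

```bash
python3 look.py 10 "(108,.064),(112,.064)"
```

```text
t 18.3333 [0.5291 0.0557 0.0961] [ 0.0433 -0.0943 -0.9556] 0.6307843085645721
mouth [ 0.582  -0.0066  0.0967] tilt 105.43032230763768 resid mm [-0.96, -1.01, -1.29]
red n 0 
108 0.064
shift shares [ 0.0004 -0.0015 -0.0112] mm [ 0.0951 -0.3753 -2.8088] turn shares [-0.5139 -0.0075  0.0111]
112 0.064
shift shares [ 0.0004 -0.0023 -0.0334] mm [ 0.0988 -0.5705 -8.3464] turn shares [-1.3139 -0.0079  0.0108]
```

>>> jog_arm([
  [[-0.2,0,0],[0,0,-0.0055],0],
  [[0,0,0],[0,0,0],0],
  [[0,0,0],[0,0,0],0],
  [[-0.2,0,0],[0,0,-0.0055],0],
  [[0,0,0],[0,0,0],0],
  [[0,0,0],[0,0,0],0],
  [[-0.2,0,0],[0,0,-0.0055],0],
  [[0,0,0],[0,0,0],0],
  [[0,0,0],[0,0,0],0],
])

```text
time_s: 19.08
position: [0.5303, 0.0542, 0.0998]
tool_rot: [0.989, -2.714, -0.696]
wrist_force: [-0.6, -0.5, -2.3]
grip_width: 0.627
```

```bash
python3 look.py 11 "(112,.064)"
```

```text
t 19.1333 [0.5303 0.0543 0.0998] [-0.634   1.0324 -0.811 ] 0.6343567095662977
mouth [ 0.5832 -0.008   0.0961] tilt 108.42900853522607 resid mm [-0.91, -1.01, -1.3]
red n 0 
112 0.064
shift shares [ 0.0004 -0.0011 -0.0169] mm [ 0.0981 -0.2729 -4.2218] turn shares [-0.7142 -0.0082  0.011 ]
```

View pics/z11.png

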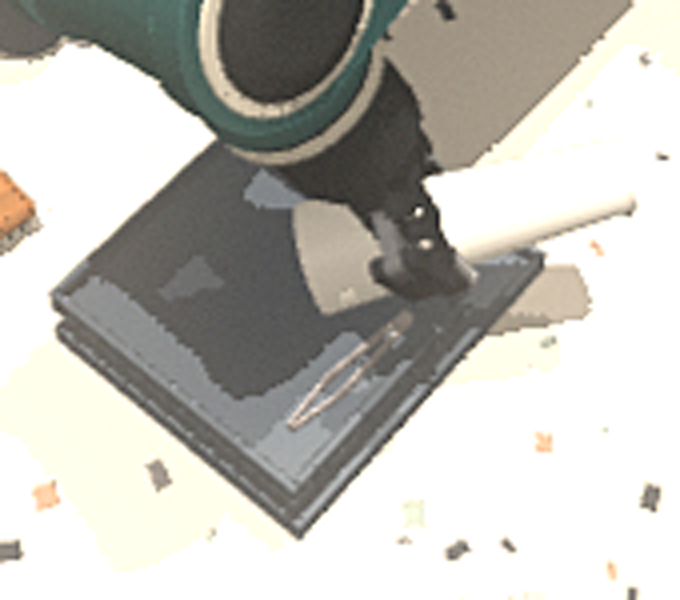

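Still no comb is visible in front of the mouth (310,260 in the zoom), so I'll keep tipping.

>>> jog_arm([
  [[-0.2,0,0],[0,0,-0.005],0],
  [[0,0,0],[0,0,0],0],
  [[0,0,0],[0,0,0],0],
  [[-0.2,0,0],[0,0,-0.005],0],
  [[0,0,0],[0,0,0],0],
  [[0,0,0],[0,0,0],0],
  [[-0.2,0,0],[0,0,-0.005],0],
  [[0,0,0],[0,0,0],0],
  [[0,0,0],[0,0,0],0],
])

```text
time_s: 19.88
position: [0.5315, 0.0528, 0.103]
tool_rot: [0.977, -2.681, -0.763]
wrist_force: [0.3, -0.3, -1.1]
grip_width: 0.633
```

```bash
python3 look.py 12 "(115,.064)"
```

```text
t 19.9333 [0.5315 0.0528 0.1031] [-0.3534  0.4596 -1.5496] 0.6302885140328339
mouth [ 0.5842 -0.0092  0.0951] tilt 111.43007655914604 resid mm [-0.96, -1.09, -1.42]
red n 0 
115 0.064
shift shares [ 0.0004 -0.0006 -0.0185] mm [ 0.0992 -0.1488 -4.6355] turn shares [-0.714  -0.0086  0.0106]
```

>>> jog_arm([
  [[-0.2,0,0],[0,0,-0.0055],0],
  [[0,0,0],[0,0,0],0],
  [[0,0,0],[0,0,0],0],
  [[-0.2,0,0],[0,0,-0.0055],0],
  [[0,0,0],[0,0,0],0],
  [[0,0,0],[0,0,0],0],
  [[-0.2,0,0],[0,0,-0.0055],0],
  [[0,0,0],[0,0,0],0],
  [[0,0,0],[0,0,0],0],
])

```text
time_s: 20.68
position: [0.5329, 0.0511, 0.1065]
tool_rot: [0.965, -2.647, -0.828]
wrist_force: [-0.0, -0.5, -0.9]
grip_width: 0.63
```

```bash
python3 look.py 13 "(118,.064)"
```

```text
t 20.7333 [0.5329 0.0511 0.1065] [ 0.1575  0.6532 -1.4274] 0.636742117707821
mouth [ 0.5852 -0.0105  0.0943] tilt 114.43182925426085 resid mm [-0.9, -1.01, -1.27]
red n 64 (np.int64(258), np.int64(266), np.int64(188), np.int64(198))
118 0.064
shift shares [ 0.0004 -0.     -0.0188] mm [ 0.0996 -0.0105 -4.6937] turn shares [-0.7136 -0.0094  0.01  ]
```

Red now shows in front of the mouth, so the comb is sliding out. I'll hold still and let it come.

>>> jog_arm([
  [[0,0,0],[0,0,0],0],
  [[0,0,0],[0,0,0],0],
])

```text
time_s: 20.9
position: [0.5328, 0.0513, 0.1066]
tool_rot: [0.966, -2.647, -0.828]
wrist_force: [0.5, -0.5, -0.7]
grip_width: 0.631
```

```bash
python3 look.py 14 "(118,.064)"
```

```text
t 20.95 [0.5328 0.0513 0.1066] [-0.875   0.6759 -1.1157] 0.6292249754315009
mouth [ 0.5852 -0.0103  0.0944] tilt 114.42016406019955 resid mm [-0.85, -0.86, -1.44]
red n 245 (np.int64(237), np.int64(265), np.int64(186), np.int64(200))
118 0.064
shift shares [ 0.0005 -0.0007 -0.0187] mm [ 0.1346 -0.1799 -4.6843] turn shares [-0.716  -0.0093  0.013 ]
```

View pics/z14.png

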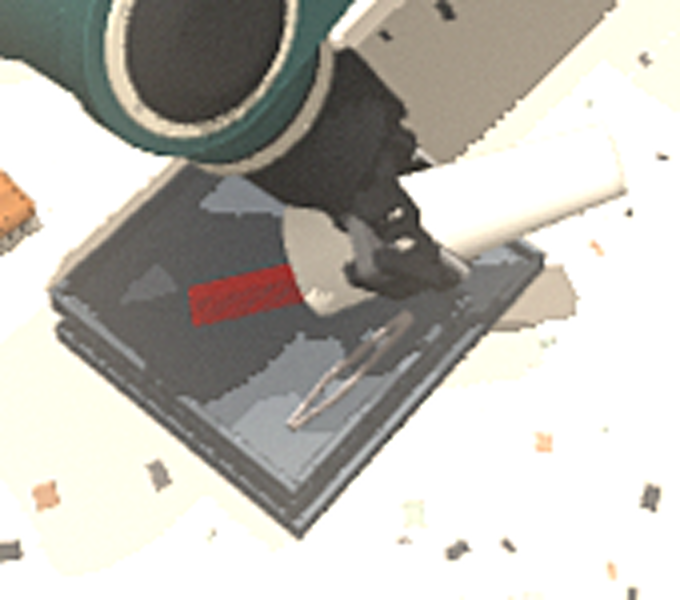

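The comb has emerged (190–300, 265–325 in the zoom) and is sliding along the tray floor.

>>> jog_arm([
  [[0,0,0],[0,0,0],0],
  [[0,0,0],[0,0,0],0],
  [[0,0,0],[0,0,0],0],
])

```text
time_s: 21.2
position: [0.5329, 0.0512, 0.1066]
tool_rot: [0.965, -2.647, -0.828]
wrist_force: [-0.3, -0.7, -2.2]
grip_width: 0.634
```

```bash
python3 look.py 15 "(118,.064)"
python3 - <<'E'
from tip import *
d=load("scene15.npz"); P=cloud(d); b=d["pixels"].astype(int)
red=(b[...,2]>50)&(b[...,2]>b[...,1]*2)&(b[...,2]>b[...,0]*2); red[:100]=0; red[260:]=0; red[:,:200]=0; red[:,340:]=0
X=P[red]; l=(X[:,:2]-TC)@Ry; print(cv2.minAreaRect(l.astype(np.float32)),l.min(0),l.max(0),np.percentile(X[:,2],[5,50,95]))
E
```

```text
t 21.25 [0.5329 0.0512 0.1066] [ 0.2295 -0.133  -1.999 ] 0.6334906159788704
mouth [ 0.5852 -0.0104  0.0944] tilt 114.42175971258621 resid mm [-0.88, -0.94, -1.46]
red n 240 (np.int64(237), np.int64(265), np.int64(186), np.int64(200))
118 0.064
shift shares [ 0.0005 -0.0006 -0.0187] mm [ 0.1277 -0.1519 -4.6669] turn shares [-0.7156 -0.0097  0.0124]
((0.004553806036710739, -0.00912390649318695), (0.023627568036317825, 0.06451119482517242), 48.934837341308594) [nan nan] [nan nan] [nan nan nan]
```

View pics/z15.png

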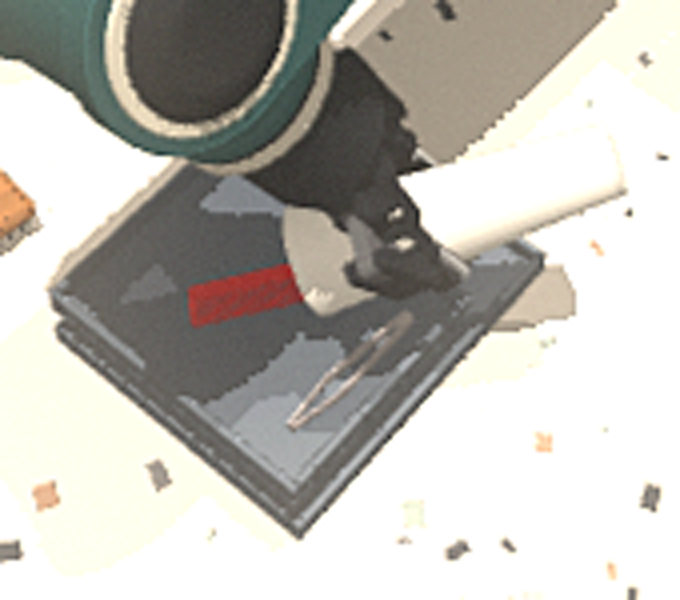

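The comb has stopped with about 65 mm out and its tail resting on the inner wall. I'll draw the tumbler back horizontally so the tail slides down onto the floor.

Run:
```python
from tip import *
s=get_state(); D=R.from_rotvec(s["tool_rot"]).as_matrix(); b=np.radians(-50)
print(D.T@(-np.array([np.cos(b),np.sin(b),0]))*.01/.25, D.T@np.array([0,0,.01])/.25)
```

```text
[-0.0001  0.0329  0.0228] [ 0.      0.0228 -0.0329]
```

>>> jog_arm([
  [[0,0,0],[0,0.008,0.0057],0],
  [[0,0,0],[0,0.0165,0.0114],0],
  [[0,0,0],[0,0.0165,0.0114],0],
  [[0,0,0],[0,0.0165,0.0114],0],
  [[0,0,0],[0,0.0165,0.0114],0],
  [[0,0,0],[0,0.0165,0.0114],0],
  [[0,0,0],[0,0.0165,0.0114],0],
  [[0,0,0],[0,0.008,0.0057],0],
  [[0,0,0],[0,0,0],0],
])

```text
time_s: 22.0
position: [0.51, 0.0784, 0.1067]
tool_rot: [0.966, -2.647, -0.828]
wrist_force: [-0.1, -0.8, -0.6]
grip_width: 0.637
```

```bash
cat > comb.py <<'E'
import sys
from tip import *
d=load(sys.argv[1]); P=cloud(d); b=d["pixels"].astype(int)
red=(b[...,2]>50)&(b[...,2]>b[...,1]*2)&(b[...,2]>b[...,0]*2); red[:100]=0; red[260:]=0; red[:,:200]=0; red[:,340:]=0
ys,xs=np.nonzero(red); X=plane(d,np.c_[xs,ys],.056); l=(X[:,:2]-TC)@Ry
r=cv2.minAreaRect(l.astype(np.float32)*1e3); print(len(xs),r,"corners",cv2.boxPoints(r).round(1).tolist(),"z",np.nanpercentile(P[red][:,2],[5,50,95]))
E
python3 look.py 16 "(114,.064)"; python3 comb.py scene16.npz
```

```text
t 22.05 [0.5102 0.0782 0.1067] [ 0.5649  1.0766 -1.0729] 0.6301114104314236
mouth [0.5626 0.0166 0.0945] tilt 114.41250114372097 resid mm [-0.95, -1.1, -1.32]
red n 225 (np.int64(238), np.int64(277), np.int64(188), np.int64(201))
114 0.064
shift shares [ 0.0006 -0.1168 -0.0764] mm [  0.1597 -29.1916 -19.1022] turn shares [ 0.0825 -0.0096  0.016 ]
225 ((-6.2718963623046875, 2.1711769104003906), (26.359012603759766, 93.65150451660156), 48.294395446777344) corners [[-50.0, 23.5], [19.899999618530273, -38.79999923706055], [37.5, -19.100000381469727], [-32.5, 43.20000076293945]] z [0.052  0.0568 0.059 ]
```

View pics/z16.png

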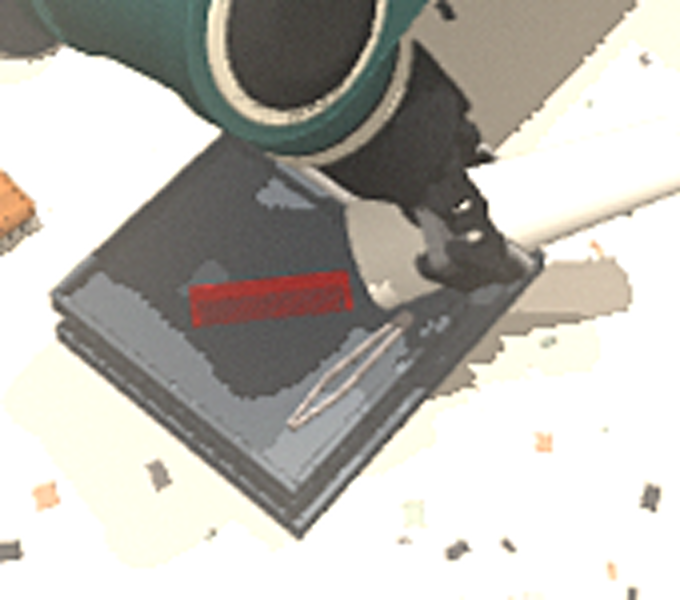

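The comb lies flat and wholly inside the tray: 94 x 26 mm measured, z about 0.057, tray-frame corners within x −50..37 and y −39..43 mm. The tweezers didn't move. I'll lift away and then work out the route to the sleeve.

>>> jog_arm([
  [[0,0,0],[0,0.023,-0.033],0],
  [[0,0,0],[0,0.046,-0.066],0],
  [[0,0,0],[0,0.06,-0.09],0],
  [[0,0,0],[0,0.06,-0.09],0],
  [[0,0,0],[0,0.06,-0.09],0],
  [[0,0,0],[0,0.06,-0.09],0],
  [[0,0,0],[0,0.06,-0.09],0],
  [[0,0,0],[0,0.046,-0.066],0],
  [[0,0,0],[0,0.023,-0.033],0],
])

```text
time_s: 22.8
position: [0.5121, 0.076, 0.3057]
tool_rot: [0.968, -2.65, -0.826]
wrist_force: [-0.7, 0.5, -1.1]
grip_width: 0.632
```

```bash
python3 log.py
python3 - <<'E'
from sim import *
s=Sim(); x0=s.x
D80,_=Dof(-50,80); s.go(s.x,D80,7)
for az in (35,):
    s.go(s.x,None,17,np.radians([0,0,-85.]))
    D2,_=Dof(35,80); print(np.degrees(R.from_matrix(s.D.T@D2).magnitude()))
    Sx=np.array([.483,-.3075])
    # upright final pose: foot at sleeve floor -> mouth at z .188
    xf,Df=pose_mouth([*Sx,.188],az,0)
    print("final TCP",xf)
    s.go(np.array([xf[0],xf[1],.33]),D2,12)
    s.go(s.x,Df,16)
    s.go(xf+[0,0,.1],Df,4); s.go(xf,Df,6)
E
```

```text
time_s 22.8
qpos [-0.12228169 -0.0093483   1.53462919  0.44986615  2.03901066  2.43787804]
position [0.51214812 0.07601387 0.30568045]
tool_rot [ 0.96766921 -2.65014171 -0.82635365]
wrist_force [-0.66787805  0.50345045 -1.1390121 ]
grip_width 0.6323324234336525
per row: turn [0.9793 0.0033 0.0033] | total shift in final tool axes [0. 0. 0.] per row [0. 0. 0.]
   [ 0.0956 -0.2362  1.6592  0.0045  1.7217  2.5397] maxspeed 0.2669983419135583
per row: turn [ 0.  0. -1.] | total shift in final tool axes [0. 0. 0.] per row [0. 0. 0.]
   [ 0.0956 -0.2362  1.6592  0.0045  1.7217  1.0562] maxspeed 0.33350240483972965
0.41882565376267195
final TCP [ 0.5015 -0.295   0.1093]
per row: turn [-0.0047  0.0051  0.    ] | total shift in final tool axes [ 1.1914  0.8868 -0.0925] per row [ 0.0993  0.0739 -0.0077]
   [-0.5731 -0.0941  1.4954 -0.0051  1.7424  0.3859] maxspeed 0.38242103211653017
per row: turn [ 1. -0. -0.] | total shift in final tool axes [0. 0. 0.] per row [0. 0. 0.]
   [-1.0899 -0.1269  1.9125  1.3666  1.6573 -0.2354] maxspeed 0.3408079625571229
per row: turn [0. 0. 0.] | total shift in final tool axes [0.     0.4748 0.0864] per row [0.     0.1187 0.0216]
   [-1.0899  0.0061  2.0013  1.3528  1.6107 -0.4527] maxspeed 0.2511489908290546
per row: turn [0. 0. 0.] | total shift in final tool axes [0.     0.3935 0.0716] per row [0.     0.0656 0.0119]
   [-1.0899  0.1658  2.0318  1.3492  1.5691 -0.6384] maxspeed 0.18715457808018915
```

>>> jog_arm([
  [[0.98,0,0],[0,0,0],0],
  [[0.98,0,0],[0,0,0],0],
  [[0.98,0,0],[0,0,0],0],
  [[0.98,0,0],[0,0,0],0],
  [[0.98,0,0],[0,0,0],0],
  [[0.98,0,0],[0,0,0],0],
  [[0.98,0,0],[0,0,0],0],
  [[0,0,-1],[0,0,0],0],
  [[0,0,-1],[0,0,0],0],
  [[0,0,-1],[0,0,0],0],
  [[0,0,-1],[0,0,0],0],
  [[0,0,-1],[0,0,0],0],
  [[0,0,-1],[0,0,0],0],
  [[0,0,-1],[0,0,0],0],
  [[0,0,-1],[0,0,0],0],
  [[0,0,-1],[0,0,0],0],
  [[0,0,-1],[0,0,0],0],
  [[0,0,-1],[0,0,0],0],
  [[0,0,-1],[0,0,0],0],
  [[0,0,-1],[0,0,0],0],
])

```text
time_s: 24.47
position: [0.5117, 0.0761, 0.3018]
tool_rot: [-2.497, 1.905, 0.013]
wrist_force: [0.7, 0.6, -1.5]
grip_width: 0.631
```

>>> jog_arm([
  [[0,0,-1],[0,0,0],0],
  [[0,0,-1],[0,0,0],0],
  [[0,0,-1],[0,0,0],0],
  [[0,0,-1],[0,0,0],0],
  [[0,0,0],[0.05,0.037,-0.004],0],
  [[0,0,0],[0.1,0.074,-0.008],0],
  [[0,0,0],[0.1,0.074,-0.008],0],
  [[0,0,0],[0.1,0.074,-0.008],0],
  [[0,0,0],[0.1,0.074,-0.008],0],
  [[0,0,0],[0.1,0.074,-0.008],0],
  [[0,0,0],[0.1,0.074,-0.008],0],
  [[0,0,0],[0.1,0.074,-0.008],0],
  [[0,0,0],[0.1,0.074,-0.008],0],
  [[0,0,0],[0.1,0.074,-0.008],0],
  [[0,0,0],[0.1,0.074,-0.008],0],
  [[0,0,0],[0.1,0.074,-0.008],0],
  [[0,0,0],[0.05,0.037,-0.004],0],
  [[0,0,0],[0,0,0],0],
])

```text
time_s: 25.97
position: [0.5022, -0.2996, 0.3232]
tool_rot: [-2.783, 1.451, 0.013]
wrist_force: [0.5, -0.3, -1.5]
grip_width: 0.632
```

```bash
python3 log.py
python3 - <<'E'
from sim import *
D2,_=Dof(35,80); rel([.5015,-.295,.33],D2)
Df,_=Dof(35,0); rel([.5015,-.295,.33],Df)
E
```

```text
time_s 25.9667
qpos [-0.58247976 -0.08418333  1.496937    0.00178858  1.73754009  0.37924651]
position [ 0.50217995 -0.29964809  0.3232242 ]
tool_rot [-2.78316906  1.45149081  0.01330469]
wrist_force [ 0.46664428 -0.30042522 -1.48899768]
grip_width 0.6324335724052781
shift shares [-0.017  -0.0084 -0.027 ] mm [-4.2597 -2.092  -6.7422] turn shares [-0.044   0.1002 -0.017 ]
shift shares [-0.017  -0.0084 -0.027 ] mm [-4.2597 -2.092  -6.7422] turn shares [15.9559  0.0715 -0.084 ]
```

Next I'll turn the tumbler upright (16 rows).

>>> jog_arm([
  [[0.5,0.05,0],[-0.017,-0.008,-0.027],0],
  [[1,0,0],[0,0,0],0],
  [[1,0,0],[0,0,0],0],
  [[1,0,0],[0,0,0],0],
  [[1,0,0],[0,0,0],0],
  [[1,0,0],[0,0,0],0],
  [[1,0,0],[0,0,0],0],
  [[1,0,0],[0,0,0],0],
  [[1,0,0],[0,0,0],0],
  [[1,0,0],[0,0,0],0],
  [[1,0,0],[0,0,0],0],
  [[1,0,0],[0,0,0],0],
  [[1,0,0],[0,0,0],0],
  [[1,0,0],[0,0,0],0],
  [[1,0,0],[0,0,0],0],
  [[1,0,0],[0,0,0],0],
  [[0.5,0,-0.05],[0,0,0],0],
  [[0,0,0],[0,0,0],0],
])

```text
time_s: 27.47
position: [0.5017, -0.2917, 0.3286]
tool_rot: [-1.593, 0.829, -0.693]
wrist_force: [-0.2, 0.0, -2.6]
grip_width: 0.632
```

```bash
cat > slv.py <<'E'
import sys
from sim import *
from rig import snapshot
k=sys.argv[1]; S=np.array([float(v) for v in sys.argv[2].split(",")]); zs=[float(v) for v in sys.argv[3].split(",")]
s=get_state(); D=R.from_rotvec(s["tool_rot"]).as_matrix(); M=np.array(s["position"])+D@Mt; a=D@at
print("t",s["time_s"],"mouth",M,"foot",M-.18*a,"lean deg",np.degrees(np.arccos(min(1,a[2]))),a,"F",s["wrist_force"])
for n in("scene","top"):
    d=snapshot(n); P=cloud(d); np.savez(f"{n}{k}.npz",**d); cv2.imwrite(f"pics/{n}{k}.png",cv2.convertScaleAbs(d["pixels"],alpha=1.4))
    X=P.reshape(-1,3); px=d["pixels"].reshape(-1,3).astype(int); w=px.min(1)>70
    w=np.ones(len(X),bool)
    for lo,hi in((.14,.175),(.155,.182),(.02,.05),(.0,.02)):
        m=(np.hypot(X[:,0]-M[0],X[:,1]-M[1])<.05)&(X[:,2]>M[2]-.18+lo)&(X[:,2]<M[2]-.18+hi)
        h=X[m][:,2]-(M[2]-.18); Y=X[m]
        if len(Y)<30: continue
        if lo>.1:
            f=lambda p:np.abs(np.hypot(Y[:,0]-p[0],Y[:,1]-p[1])-(.0185+h*13/180))-.0015
        else: f=lambda p:np.hypot(Y[:,0]-p[0],Y[:,1]-p[1])-(.02+h*13/180)
        r=least_squares(f,M[:2],loss='soft_l1',f_scale=.001).x; print(n,"tumbler at",lo,len(Y),r, "top z",np.percentile(Y[:,2],98))
    m=(np.hypot(X[:,0]-S[0],X[:,1]-S[1])<.05)&(X[:,2]>.076)&(X[:,2]<.087)&(px.max(1)<110); Y=X[m]
    if len(Y)>20: print(n,"sleeve rim",len(Y),circ(Y),(Y[:,:2].min(0)+Y[:,:2].max(0))/2)
for z in zs:
    xf,Df=pose_mouth([*S,z+.18],35,0); print("foot z",z); rel(xf,Df)
E
python3 slv.py 20 .483,-.3075 .11,.09,.008
```

```text
t 27.4667 mouth [ 0.4829 -0.3047  0.4071] foot [ 0.4836 -0.3035  0.2271] lean deg 0.4493139290220094 [-0.0039 -0.0068  1.    ] F [-0.2039  0.0362 -2.6468]
scene tumbler at 0.14 451 [ 0.484  -0.3037] top z 0.3981887917770733
scene tumbler at 0.155 227 [ 0.4841 -0.3038] top z 0.39884845270598807
scene tumbler at 0.02 215 [ 0.484  -0.3026] top z 0.2764732733256583
scene tumbler at 0.0 119 [ 0.4839 -0.3026] top z 0.24644797249620226
scene sleeve rim 222 [ 0.4832 -0.3075  0.0338] [ 0.482  -0.3094]
top tumbler at 0.14 226 [ 0.4822 -0.3041] top z 0.4011794906612267
top tumbler at 0.155 263 [ 0.4824 -0.3043] top z 0.40889694038730584
top tumbler at 0.02 63 [ 0.481  -0.3001] top z 0.27512435193775586
top sleeve rim 150 [ 0.4816 -0.309   0.0333] [ 0.4819 -0.3037]
foot z 0.11
shift shares [0.0088 0.4712 0.0752] mm [  2.1988 117.7995  18.7969] turn shares [-0.0352  0.0316  0.0071]
foot z 0.09
shift shares [0.0088 0.5499 0.0893] mm [  2.1964 137.4874  22.316 ] turn shares [-0.0352  0.0316  0.0071]
foot z 0.008
shift shares [0.0087 0.8728 0.147 ] mm [  2.1866 218.2082  36.7439] turn shares [-0.0352  0.0316  0.0071]
```

View pics/scene20.png

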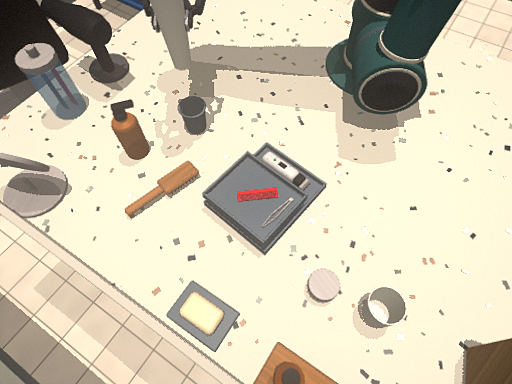

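The tumbler is upright above the sleeve, with its foot near (178,65) and the sleeve at (193,115). The comb lies in the tray at (258,195). I'll lower to just above the sleeve rim.

>>> jog_arm([
  [[0,0,0],[0.009,0.05,0.008],0],
  [[0,0,0],[0,0.1,0.016],0],
  [[0,0,0],[0,0.1,0.016],0],
  [[0,0,0],[0,0.1,0.016],0],
  [[0,0,0],[0,0.08,0.013],0],
  [[0,0,0],[0,0.04,0.006],0],
  [[0,0,0],[0,0,0],0],
  [[0,0,0],[0,0,0],0],
])

```text
time_s: 28.23
position: [0.5018, -0.2956, 0.2124]
tool_rot: [-1.597, 0.828, -0.696]
wrist_force: [-0.6, -1.1, -1.1]
grip_width: 0.627
```

```bash
python3 slv.py 21 .483,-.308 .09,.05,.02,.008
```

```text
t 28.2333 mouth [ 0.4831 -0.3082  0.2909] foot [ 0.4838 -0.308   0.1109] lean deg 0.2645057512920209 [-0.0044 -0.0015  1.    ] F [-0.5783 -1.1229 -1.0842]
scene tumbler at 0.14 683 [ 0.4839 -0.3073] top z 0.2851513621743769
scene tumbler at 0.155 643 [ 0.4836 -0.3071] top z 0.2921313768234031
scene tumbler at 0.02 146 [ 0.4836 -0.3077] top z 0.15981594621935882
scene tumbler at 0.0 81 [ 0.4836 -0.3078] top z 0.13033332954621418
scene sleeve rim 168 [ 0.4839 -0.3072  0.0337] [ 0.4817 -0.309 ]
top tumbler at 0.14 167 [ 0.483 -0.307] top z 0.28515999691553434
top tumbler at 0.155 188 [ 0.483  -0.3074] top z 0.29264132972295986
top tumbler at 0.02 46 [ 0.483  -0.3034] top z 0.15997998547152087
top tumbler at 0.0 32 [ 0.4822 -0.3037] top z 0.12934999700377234
top sleeve rim 119 [ 0.4816 -0.3086  0.0333] [ 0.4817 -0.305 ]
foot z 0.09
shift shares [-0.0022  0.0868  0.0146] mm [-0.5503 21.6913  3.6603] turn shares [-0.0514  0.0193  0.0402]
foot z 0.05
shift shares [-0.0027  0.2443  0.0426] mm [-0.6764 61.0769 10.6427] turn shares [-0.0514  0.0193  0.0402]
foot z 0.02
shift shares [-0.0031  0.3625  0.0635] mm [-0.771  90.6162 15.8795] turn shares [-0.0514  0.0193  0.0402]
foot z 0.008
shift shares [-0.0032  0.4097  0.0719] mm [ -0.8089 102.4319  17.9742] turn shares [-0.0514  0.0193  0.0402]
```

View pics/scene21.png

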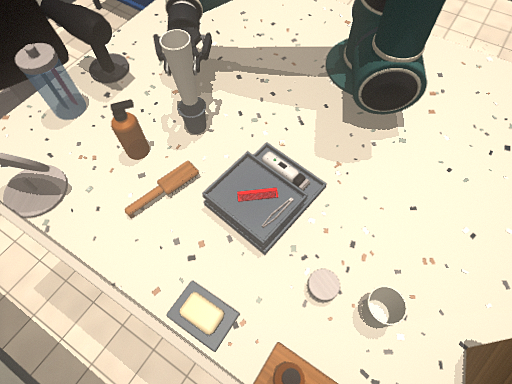

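The foot is centred over the sleeve mouth (190,105), within about 1.5 mm in both views. I'll lower it in while watching the force.

>>> jog_arm([
  [[-0.05,0.02,0.04],[-0.002,0.04,0.007],0],
  [[0,0,0],[0,0.04,0.007],0],
  [[0,0,0],[0,0.04,0.007],0],
  [[0,0,0],[0,0.04,0.007],0],
  [[0,0,0],[0,0.04,0.007],0],
  [[0,0,0],[0,0.04,0.007],0],
  [[0,0,0],[0,0.02,0.0035],0],
  [[0,0,0],[0,0,0],0],
])

```text
time_s: 29.0
position: [0.5008, -0.295, 0.1442]
tool_rot: [-1.597, 0.835, -0.692]
wrist_force: [0.3, -1.0, -0.3]
grip_width: 0.631
```

```bash
python3 slv.py 22 .483,-.308 .02,.008
```

```text
t 29.0 mouth [ 0.4825 -0.3077  0.2229] foot [ 0.4821 -0.307   0.0429] lean deg 0.24929382886947102 [ 0.0021 -0.0038  1.    ] F [ 0.2586 -1.0137 -0.2848]
scene tumbler at 0.14 564 [ 0.4834 -0.3065] top z 0.2171767030297355
scene tumbler at 0.155 498 [ 0.4837 -0.3063] top z 0.223377909422544
scene tumbler at 0.02 309 [ 0.4866 -0.3051] top z 0.09117813004002598
scene tumbler at 0.0 105 [ 0.4907 -0.3017] top z 0.062313455451592066
scene sleeve rim 185 [ 0.4824 -0.309   0.0334] [ 0.4824 -0.3085]
top tumbler at 0.14 148 [ 0.482  -0.3062] top z 0.21720012830510918
top tumbler at 0.155 167 [ 0.4824 -0.3065] top z 0.22457636478243448
top tumbler at 0.02 158 [ 0.4822 -0.3018] top z 0.08919965974612672
top tumbler at 0.0 39 [ 0.4794 -0.3042] top z 0.06268639161327447
top sleeve rim 105 [ 0.4807 -0.3058  0.031 ] [ 0.4834 -0.3007]
foot z 0.02
shift shares [0.002  0.096  0.0185] mm [ 0.507  24.0108  4.6183] turn shares [-0.0067  0.0018 -0.0281]
foot z 0.008
shift shares [0.0021 0.1433 0.027 ] mm [ 0.5363 35.8183  6.7591] turn shares [-0.0067  0.0018 -0.0281]
```

>>> jog_arm([
  [[0,0,-0.03],[0.002,0.024,0.0046],0],
  [[0,0,0],[0,0.024,0.0046],0],
  [[0,0,0],[0,0.024,0.0046],0],
  [[0,0,0],[0,0.024,0.0046],0],
  [[0,0,0],[0,0,0],0],
  [[0,0,0],[0,0,0],0],
])

```text
time_s: 29.6
position: [0.5014, -0.2955, 0.1209]
tool_rot: [-1.599, 0.833, -0.695]
wrist_force: [-0.4, -1.5, -1.8]
grip_width: 0.632
```

```bash
python3 slv.py 23 .483,-.308 .008
```

```text
t 29.6 mouth [ 0.4829 -0.308   0.1996] foot [ 0.4829 -0.3079  0.0196] lean deg 0.025682691011665787 [-0.0001 -0.0004  1.    ] F [-0.4181 -1.4908 -1.8484]
scene tumbler at 0.14 527 [ 0.484 -0.307] top z 0.19395340278742437
scene tumbler at 0.155 466 [ 0.4839 -0.3069] top z 0.20024926314437355
scene tumbler at 0.02 153 [ 0.4888 -0.3021] top z 0.06902420903128416
scene tumbler at 0.0 90 [ 0.4884 -0.3021] top z 0.03921081701978277
scene sleeve rim 167 [ 0.4818 -0.3094  0.0336] [ 0.4833 -0.3081]
top tumbler at 0.14 134 [ 0.483  -0.3063] top z 0.19405594462757508
top tumbler at 0.155 172 [ 0.4834 -0.3066] top z 0.20117841976501932
top tumbler at 0.02 50 [ 0.4804 -0.3055] top z 0.06901284217391887
top tumbler at 0.0 42 [ 0.4792 -0.3029] top z 0.03739135178569784
top sleeve rim 88 [ 0.4795 -0.3047  0.0312] [ 0.4816 -0.3022]
foot z 0.008
shift shares [0.0001 0.0477 0.0088] mm [ 0.0223 11.9218  2.201 ] turn shares [-0.0039  0.0022  0.0057]
```

Free so far, with the foot at z = 0.020. I'll do the last 12 mm slowly.

>>> jog_arm([
  [[0,0,0],[0,0.012,0.0022],0],
  [[0,0,0],[0,0.012,0.0022],0],
  [[0,0,0],[0,0.008,0.0014],0],
  [[0,0,0],[0,0.006,0.001],0],
  [[0,0,0],[0,0,0],0],
  [[0,0,0],[0,0,0],0],
])

```text
time_s: 30.2
position: [0.5014, -0.2956, 0.1115]
tool_rot: [-1.6, 0.833, -0.695]
wrist_force: [-0.2, -3.5, -2.3]
grip_width: 0.626
```

```bash
python3 slv.py 24 .483,-.308 .008|egrep "t |shift|0.155"
```

```text
t 30.2 mouth [ 0.4829 -0.308   0.1902] foot [ 0.483  -0.3081  0.0102] lean deg 0.019882378222109844 [-0.0002  0.0003  1.    ] F [-0.1855 -3.5421 -2.3104]
scene tumbler at 0.14 508 [ 0.484  -0.3069] top z 0.18469786668708388
scene tumbler at 0.155 448 [ 0.4841 -0.307 ] top z 0.19074522943009653
scene tumbler at 0.02 146 [ 0.4882 -0.3021] top z 0.05931938398739445
scene tumbler at 0.0 83 [ 0.4884 -0.3027] top z 0.03011997343153701
top tumbler at 0.14 133 [ 0.4828 -0.306 ] top z 0.1844468539619093
top tumbler at 0.155 155 [ 0.483  -0.3062] top z 0.19137498269395178
top tumbler at 0.02 42 [ 0.48   -0.3059] top z 0.0585823527924248
top tumbler at 0.0 46 [ 0.4789 -0.3033] top z 0.028758145000850523
foot z 0.008
shift shares [0.0002 0.0088 0.0018] mm [0.0595 2.2006 0.4496] turn shares [0.0003 0.0011 0.0044]
```

>>> jog_arm([
  [[0,0,0],[0.0033,0,-0.0022],0],
  [[0,0,0],[0,0.004,0.0007],0],
  [[0,0,0],[0,0.004,0.0007],0],
  [[0,0,0],[0,0.003,0.0005],0],
  [[0,0,0],[0,0,0],0],
  [[0,0,0],[0,0,0],0],
])

```text
time_s: 30.8
position: [0.5015, -0.2964, 0.1101]
tool_rot: [-1.599, 0.83, -0.696]
wrist_force: [-3.6, 2.7, 7.7]
grip_width: 0.633
```

```bash
python3 slv.py 25 .483,-.308 .008|egrep "t |shift|0.155"
```

```text
t 30.8 mouth [ 0.4828 -0.3089  0.1887] foot [ 0.4833 -0.3089  0.0087] lean deg 0.14796435847915712 [-0.0026 -0.0003  1.    ] F [-3.6153  2.6691  7.6699]
scene tumbler at 0.14 501 [ 0.4838 -0.3081] top z 0.1829443256709249
scene tumbler at 0.155 451 [ 0.484 -0.308] top z 0.18925003846118904
scene tumbler at 0.02 139 [ 0.4881 -0.3024] top z 0.057721890130122876
scene tumbler at 0.0 86 [ 0.4878 -0.3024] top z 0.028386782930123644
top tumbler at 0.14 136 [ 0.4827 -0.3071] top z 0.18323683300066576
top tumbler at 0.155 161 [ 0.4829 -0.3076] top z 0.19008197670001947
top tumbler at 0.02 42 [ 0.4801 -0.3066] top z 0.0583249013999256
top tumbler at 0.0 48 [ 0.4787 -0.3034] top z 0.025520366243840513
foot z 0.008
shift shares [-0.0029  0.0026  0.0023] mm [-0.7297  0.655   0.5785] turn shares [-0.0253  0.0108  0.0166]
```

The tool height of 0.110 matches 0.102 (TCP height when I gripped it on the counter) plus 0.008, so it is seated, and the vertical force has risen to about 8 N. I'll relax the side load and release.

>>> jog_arm([
  [[0,0,0],[-0.002,0,0.001],0],
  [[0,0,0],[0,0,0],0],
  [[0,0,0],[0,0,0],0.68],
  [[0,0,0],[0,0,0],0.72],
  [[0,0,0],[0,0,0],0.8],
  [[0,0,0],[0,0,0],1],
  [[0,0,0],[0,0,0],1],
  [[0,0,0],[0,0,0],1],
  [[0,0,0],[0,0,0],1],
])

```text
time_s: 31.65
position: [0.5013, -0.2959, 0.109]
tool_rot: [-1.6, 0.832, -0.695]
wrist_force: [-0.5, 0.7, -0.0]
grip_width: 0.999
```

```bash
python3 log.py; python3 slv.py 26 .483,-.308 .008|egrep "t |shift|0.155"
```

```text
time_s 31.65
qpos [-1.09095042  0.16813072  2.03021726  1.34883182  1.57009281 -0.63971943]
position [ 0.50133209 -0.29594764  0.10896443]
tool_rot [-1.59958745  0.83211086 -0.69521509]
wrist_force [-0.4776596   0.73506698 -0.01958834]
grip_width 0.9988943155186951
t 31.65 mouth [ 0.4828 -0.3084  0.1876] foot [ 0.4829 -0.3084  0.0076] lean deg 0.03158035958511392 [-0.0005  0.0001  1.    ] F [-0.4777  0.7351 -0.0196]
scene tumbler at 0.14 507 [ 0.4833 -0.3068] top z 0.18214746302029639
scene tumbler at 0.155 465 [ 0.4835 -0.3071] top z 0.1889222796626545
scene tumbler at 0.02 148 [ 0.4883 -0.3029] top z 0.05658276381601292
scene tumbler at 0.0 78 [ 0.4882 -0.3024] top z 0.02672466449159281
top tumbler at 0.14 130 [ 0.4822 -0.3068] top z 0.18210909151626023
top tumbler at 0.155 152 [ 0.4823 -0.3069] top z 0.1894996426920919
top tumbler at 0.02 49 [ 0.481  -0.3059] top z 0.05685131800587082
top tumbler at 0.0 45 [ 0.482  -0.3033] top z 0.024349162402895284
foot z 0.008
shift shares [-0.001  -0.0017  0.0011] mm [-0.2564 -0.4157  0.2839] turn shares [-0.004   0.0016  0.0054]
```

View pics/scene26.png

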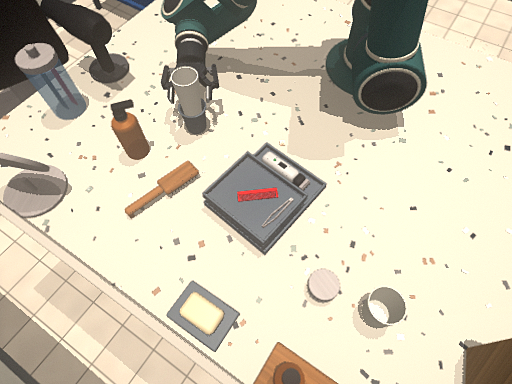

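The gripper is open and the tumbler (187,95) stands upright in the sleeve. I'll back straight out.

>>> jog_arm([
  [[0,0,0],[0,0,-0.03],1],
  [[0,0,0],[0,0,-0.06],1],
  [[0,0,0],[0,0,-0.1],1],
  [[0,0,0],[0,0,-0.1],1],
  [[0,0,0],[0,0,-0.1],1],
  [[0,0,0],[0,0,-0.1],1],
  [[0,0,0],[0,0,-0.1],1],
  [[0,0,0],[0,0,-0.05],1],
  [[0,0,0],[0,0,0],1],
  [[0,0,0],[0,0,0],1],
])

```text
time_s: 32.58
position: [0.3722, -0.3866, 0.1375]
tool_rot: [-1.599, 0.833, -0.696]
wrist_force: [1.3, -0.8, -0.5]
grip_width: 1.0
```

```bash
python3 log.py; python3 snap.py 30 scene top; python3 comb.py scene30.npz
python3 - <<'E'
from h import *
for n in("scene","top"):
    d0=load(n+"0.npz"); d=load(n+"30.npz"); P=cloud(d); P0=cloud(d0)
    X=P[(np.hypot(P[...,0]-.483,P[...,1]+.3075)<.06)]
    for z0,z1 in((.11,.13),(.13,.15),(.15,.17),(.17,.186)):
        Y=X[(X[:,2]>z0)&(X[:,2]<z1)]; h=Y[:,2]-.008
        f=lambda p:np.abs(np.hypot(Y[:,0]-p[0],Y[:,1]-p[1])-(.0185+h*13/180))-.0015
        print(n,z0,len(Y),least_squares(f,[.483,-.308],loss='soft_l1',f_scale=.001).x)
    T=X[X[:,2]>.15]; print("top z",np.percentile(T[:,2],[95,99,100]))
    for lo,hi in((.03,.05),(.06,.07)):
        Y=X[(X[:,2]>lo)&(X[:,2]<hi)]; Y0=P0[(np.hypot(P0[...,0]-.483,P0[...,1]+.3075)<.06)&(P0[...,2]>lo)&(P0[...,2]<hi)]; print("sleeve",circ(Y),"before",circ(Y0))
    df=cv2.absdiff(d["pixels"],d0["pixels"]).max(2); cv2.imwrite(f"pics/diff_{n}.png",df*2)
E
```

```text
time_s 32.5833
qpos [-1.36901778  0.1870163   1.9470226   1.19198355  1.80770743 -0.64659848]
position [ 0.37218338 -0.38664935  0.13750832]
tool_rot [-1.59925058  0.83313698 -0.69613284]
wrist_force [ 1.3118389  -0.81571435 -0.54175712]
grip_width 0.999819361121028
371 ((-5.931303024291992, 2.084228515625), (26.931142807006836, 94.28376770019531), 47.716392517089844) corners [[-49.900001525878906, 23.799999237060547], [19.899999618530273, -39.599998474121094], [38.0, -19.700000762939453], [-31.700000762939453, 43.79999923706055]] z [0.0519 0.0565 0.0589]
scene 0.11 112 [ 0.4827 -0.3087]
scene 0.13 176 [ 0.4831 -0.3083]
scene 0.15 268 [ 0.4831 -0.308 ]
scene 0.17 269 [ 0.4833 -0.3077]
top z [0.1884 0.1896 0.1913]
sleeve [ 0.4819 -0.3094  0.0304] before [ 0.4845 -0.3066  0.027 ]
sleeve [ 0.4836 -0.3077  0.0303] before [ 0.4847 -0.3064  0.0289]
top 0.11 56 [ 0.4828 -0.3067]
top 0.13 62 [ 0.4825 -0.3069]
top 0.15 74 [ 0.4821 -0.3067]
top 0.17 80 [ 0.4819 -0.3068]
top z [0.1909 0.1925 0.1931]
sleeve [ 0.4806 -0.3048  0.0237] before [ 0.4806 -0.3072  0.0264]
sleeve [ 0.4809 -0.308   0.0228] before [ 0.4819 -0.3093  0.0261]
```

View pics/scene30.png

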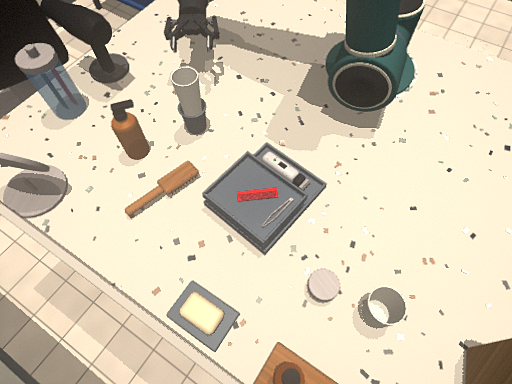

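View pics/top30.png

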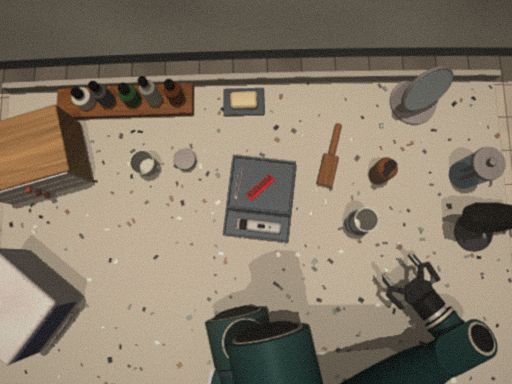

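View pics/diff_scene.png

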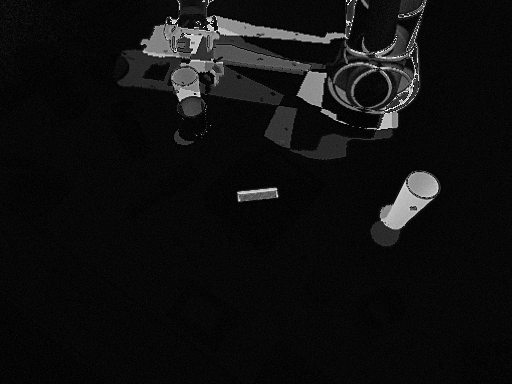

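The scene view shows the tumbler upright in the sleeve (187,95), the comb in the tray (258,195), and nothing else moved. The difference image shows only the arm, shadows, tumbler, comb and sleeve area. One more seating check against the tumbler's original height, then I'll hand in.

Run:
```python
from h import *
for n in("scene","top"):
    for f,c,dz in(("0",(.456,.273),0),("30",(.483,-.3077),.008)):
        P=cloud(load(n+f+".npz")); X=P[np.hypot(P[...,0]-c[0],P[...,1]-c[1])<.04]; T=X[X[:,2]>.15]; print(n,f,np.percentile(T[:,2],[90,95,99])-dz)
```

```text
scene 0 [0.1802 0.1809 0.1822]
scene 30 [0.1795 0.1804 0.1816]
top 0 [0.1828 0.1838 0.1855]
top 30 [0.1815 0.1829 0.1845]
```

The rim sits 8 mm above its original height in both cameras, to within about 1 mm, so the tumbler is fully home.

```bash
python3 -c "
from rig import ticket
print(ticket.sign_off())"
```

```text
the job is handed in; nothing more can be done
None
```

I picked up the tumbler and tipped it low over the upper tray. At about 114° the comb slid out; I drew the tumbler back so its tail settled onto the floor, then nested the empty tumbler in the sleeve and backed the open gripper clear. The job was handed in at about 33 s of the 58 s allowed.

**Last checks:**
- **Comb:** it lies flat in the upper tray, measuring 94 x 27 mm. Its corners are within x −50..38 and y −40..44 mm of the tray centre, against limits of ±74 and ±89 mm.
- **Tumbler:** it stands upright on the sleeve axis. Its rim is 8 mm above its height on the counter in both cameras, to within about 1 mm, which is the fully home position.
- **Other objects:** comparing the scene view before and after, I saw no change to the tweezers, trimmer, tin, cup, bottle or brush.

**Disagreements:** the two cameras differ by 1–3 mm in x and y, within about their stated calibration. The final circle fits of the sleeve were partly hidden by the tumbler, so they only show that the sleeve moved by no more than a few millimetres, if at all. One script stopped mid-task with an error because two processes tried to use the robot at once. The arm did not move, and I reran it.

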